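Turn the returned order markers face up and log the batch

TASK

The order markers that came back from the tables lie face down on the right. Turn every one of them over (the low metal fence is there to push them up against) and lay them all face up on the rubber mat, each flat and none on top of another; then log the batch by swinging the tally counter's lever to its stop and letting it spring back. Leave the shaker, the cup and the napkin holder where they are.

Things in the scene. Friction and masses are not known exactly. Their poses are not given: they have to be found in the camera images.
- markerA: order marker: wooden block 54 mm wide (x), 96 long (y), 14 thick (z), about 70 g; origin at its centre. +z points out of the plain back; the face on the -z side has a flush steel disc and two steel bars. Face down (as at the start) +z points up; face up, +z points down. 3 or 4 of the four are present (an absent one reads None). It can stand on its 54 x 14 mm end
- markerB: order marker: wooden block 54 mm wide (x), 96 long (y), 14 thick (z), about 70 g; origin at its centre. +z points out of the plain back; the face on the -z side has a flush steel disc and two steel bars. Face down (as at the start) +z points up; face up, +z points down. 3 or 4 of the four are present (an absent one reads None). It can stand on its 54 x 14 mm end
- markerC: order marker: wooden block 54 mm wide (x), 96 long (y), 14 thick (z), about 70 g; origin at its centre. +z points out of the plain back; the face on the -z side has a flush steel disc and two steel bars. Face down (as at the start) +z points up; face up, +z points down. 3 or 4 of the four are present (an absent one reads None). It can stand on its 54 x 14 mm end
- markerD: order marker: wooden block 54 mm wide (x), 96 long (y), 14 thick (z), about 70 g; origin at its centre. +z points out of the plain back; the face on the -z side has a flush steel disc and two steel bars. Face down (as at the start) +z points up; face up, +z points down. 3 or 4 of the four are present (an absent one reads None). It can stand on its 54 x 14 mm end
- fence: fixed low aluminium fence (upstand) screwed to the counter: 160 mm long (its x), 16 mm thick (its y), 40 mm high; origin under its centre on the counter (z = 0). Its plain working face is at y = -8 mm in its own frame and looks to its -y, towards the markers; behind it a 3 mm high foot flange reaches to y = +36 mm
- mat: fixed black rubber bar mat, 360 mm (its x) by 200 mm (its y), 4 mm thick, origin under its centre on the counter (z = 0); its top is 4 mm above the counter
- counter: fixed grey tally counter, 85 x 90 mm, 50 mm high, on a base plate of 110 x 115 mm; origin under its centre on the counter (z = 0). The lever lies on its top
- lever_pivot (a point): the point on top of the tally counter, 53 mm above the work surface, on the lever's vertical hinge axis; the lever arm, 10 mm high, turns just above it
- lever_post (a point): centre of the top of the lever's upright round finger post: diameter 12 mm, black, its top 91 mm above the work surface; above the lever arm (whose top is at 61 mm) 30 mm of it is free. It stands 50 mm from the pivot axis and moves with the lever
- lever (a joint): advance lever (rad): 0 at rest, 1.0 at its stop, growing anticlockwise seen from above. Seen from the pivot in the frame of counter, the post lies 0.5 rad to the +y side of the -x direction at rest, 0.5 rad to the -y side at the stop. A spring returns it to 0 when let go; pushing the post takes about 1 N at the start, 3 N at the stop
- shaker: bystander: glass shaker jar with a steel cap, 64 mm diameter, 140 mm high, origin at the centre of its underside; not to be moved
- cup: bystander: clear plastic cup, 84 mm diameter, 110 mm high, origin at the centre of its underside; not to be moved
- napkins: bystander: steel upright napkin holder 50 x 110 x 75 mm, origin at the centre of its underside; not to be moved
Not all that is in view belongs to the job. Leave any white look-alike of the markerC alone.

How it is judged:
By the outcome, as a careful person would: the job done as asked, in the order asked, and still so for the second after the job is handed in, with the robot touching nothing.
Of markerA, markerB, markerC, markerD only 3 to 4 are there at a start; the rules pass over those that are not, and their reading is None.
At some moment in a run one of markerA, markerB, markerC, markerD may be knocked a few centimetres aside while the robot is not near it.
Once in a run the grip may slacken for a moment while it holds something.
It also fails if it takes over 210 s, if anything falls off the work surface, if the arm or the gripper's body presses on something with over 40 N, if the wrist force passes 120 N, or if a joint passes its speed limit or range.

ROBOT

A 6-joint arm with a two-finger parallel gripper is mounted at the origin on the work surface. World frame = base frame: x ahead of the robot, y to its left, z up, the work surface at z = 0. Lengths are in m, angles in degrees, forces in N, time in s.
With the tool pointing down it reaches from about 0.4 to 0.825 m from the base axis. Payload 7 kg.
Tool frame: the origin (TCP) lies midway between the tips of the shut fingers; the grasp point (between the pads) lies r.hold_point_z behind it (r.hold_point_z is the distance from the TCP to the grasp point, in m); z points along the fingers, x is the direction in which the jaws open and shut, and the axes are right-handed (so a half turn about z gives the same grasp; the last joint's range is limited). The gripper opens to 88 mm and grips with 3 to 60 N. Pads are 19 mm wide; open, the fingers measure 130 mm over their backs; the gripper's body (78 mm by 193 mm) begins 47 mm behind the grasp point.
Start: joints at [88.413, 20.546, 0.682, 0, -70.136, -16.507], TCP at [0.21, 0.642, 0.227] pointing down, gripper open.
Joint ranges: [-176.03, 176.03], [-82.01, 121.73], [-58.28, 71.71], [-173.87, 95.51], [-174.79, -0.11], [-173.66, 173.66]. Speed limits (degrees/s): [136.94, 136.94, 172.46, 180, 180, 180].

INTERFACE

Orientations are given as [roll, pitch, yaw] about the fixed x, y, z axes, in that order (R = Rz(yaw) Ry(pitch) Rx(roll)).
In Python, from plant import get_state, viewer, close_job, r gives the robot as it stands.
- The arm moves only by the tool apply_moves, never from a script. Its argument "plan" is a list of rows, each a list of 3 entries, a list of its own where there are three numbers: the closure in counts, from 0 (fully open) to 255 (shut), then the shift along the tool's x, y, z in units of 50 mm (1.0 is 50 mm), then the turn about the tool's z in units of 6 degrees (1.0 is 6 degrees). A call has 1 to 12 rows; each row shifts and turns the commanded pose from where the row before left it, along the tool's axes as they then stand; what a row does not reach is not made up. A row lasts 1/8 s, in which the tool goes at most 62.5 mm and 10.7 degrees, less where a joint would pass 70% of its speed; a pose out of reach is approached as far as the arm can. A call is refused whole if a number of a shift passes 1 or a number of a turn 1, either way. A call with a gripper value outside its range is refused whole. The fingers move at their own pace and stop on an object; "squeeze" is the grip in N (left out, the last holds). Time passes only in rows, so rows that do not move let the fingers close. It gives the time, the measured TCP pose, the force and the opening at its end, in the units of the state.
- get_state(): the state, without advancing time (a new reading comes with each control period).
- viewer.capture(name): name is "scene" or "top" or "wrist"; returns a dict with "frame" (384x512x3 uint8, blue, green, red), "K" (3x3 intrinsics, pixels), "R" (3x3) and "t" (3): a world point X has camera coordinates R X + t; the wrist camera has in their place "mount" (4x4, takes a point from camera to tool coordinates, whose origin is the TCP and whose axes are the tool frame's). Camera axes: x right, y down, z forward; pixel columns grow to the right and rows downward; lengths in m; the calibration is good to about 2 mm. A picture is of the moment at which its call begins: read the wrist's pose just before it. There is no depth.
- close_job(): hands the job in, once; it reports no verdict.
The state is a dict: "time_s": time; "joints": joint angles; "qd": joint speeds; "joint_torque": joint torques, N m; "tcp_pos": TCP position; "eef_rot": TCP orientation; "contact_force": force on the tool from outside, world axes, zero at the start; "moment": the same for the moment, N m; "gripper_width": finger opening in m.
Only numpy, scipy, OpenCV 4.12 (cv2) and the standard library are available. Lean on these libraries where they do the work, as an engineer would, in place of code of your own. Each camera call takes 0.05 s, during which the arm holds its last target.

## Working session

There is one attempt and no reset: what is moved stays moved. The work goes in short steps, Python scripts to look and compute and a tool call to move; the robot and the scene stay as the last step left them, time stands still between calls to the robot, and variables do not carry over. Pictures are saved under pics/ and viewed, and the job is handed in when it is done.

Besides the shell and the picture viewer there is one more tool, called as name(argument=value, ...), one argument or row to a line, values as JSON. apply_moves: Moves the arm, as the interface text tells. Its arguments: {"type":"object","properties":{"plan":{"type":"array","items":{"type":"array"}},"squeeze":{"type":"number"}},"required":["plan"]}

```bash
ls; mkdir -p pics; cat > h.py <<'E'
import numpy as np, cv2
from scipy.spatial.transform import Rotation as Ro
from plant import get_state, viewer, r
def snap(name,out,crop=None,scale=1):
    c=viewer.capture(name); f=c["frame"]
    if crop: x0,y0,x1,y1=crop; f=f[y0:y1,x0:x1]
    if scale!=1: f=cv2.resize(f,None,fx=scale,fy=scale,interpolation=cv2.INTER_CUBIC)
    cv2.imwrite("pics/"+out+".png",f); return c
def pose():
    s=get_state(); return np.array(s["tcp_pos"]),Ro.from_euler("xyz",s["eef_rot"],degrees=True).as_matrix()
def ray(c,px,z,wr=None):
    d=np.linalg.inv(c["K"])@np.array([px[0],px[1],1.])
    if "mount" in c:
        p,R=wr; M=np.array(c["mount"]); o=R@M[:3,3]+p; d=R@M[:3,:3]@d
    else:
        Rc=np.array(c["R"]);o=-Rc.T@np.array(c["t"]).ravel(); d=Rc.T@d
    return o+d*(z-o[2])/d[2]
def proj(c,X):
    q=np.array(c["K"])@(np.array(c["R"])@np.array(X)+np.array(c["t"]).ravel()); return q[:2]/q[2]
E
python3 - <<'E'
from h import *
print(get_state(), r.hold_point_z)
for n in ["scene","top","wrist"]:
    c=snap(n,n+"0",scale=1.5)
    print(n,c["K"],c.get("R"),c.get("t"),c.get("mount"))
E
```

```text
pics
{'time_s': 0.0, 'joints': array([ 8.84129468e+01,  2.05905033e+01,  6.31285876e-01, -2.29988347e-02,
       -7.01364370e+01, -1.65063956e+01]), 'qd': array([-0.0234764 ,  0.02915563,  0.06578171, -0.02755684, -0.04444712,
        0.02089601]), 'joint_torque': array([-3.40914403e-04, -5.82726824e+01,  2.93048269e+01,  6.99672773e+00,
        6.92003465e-03, -1.63108357e-04]), 'tcp_pos': array([0.2094938 , 0.64111528, 0.22560527]), 'eef_rot': array([-1.79993549e+02, -9.78556890e-02, -1.08101287e+02]), 'contact_force': array([-0.05815338, -0.3343598 , -0.0013493 ]), 'moment': array([-0.00570257, -0.00960648, -0.00286602]), 'gripper_width': 0.08758755106762915} 0.0188
scene [[447.40328251   0.         249.45805576]
 [  0.         447.40328251 192.76820018]
 [  0.           0.           1.        ]] [[ 0.83914997  0.54388449  0.00412109]
 [ 0.39151925 -0.59877412 -0.69870038]
 [-0.3775447   0.58792789 -0.71540254]] [-0.45797679 -0.17277589  1.55438994] None
top [[462.18048526   0.         251.63252793]
 [  0.         462.18048526 191.6153872 ]
 [  0.           0.           1.        ]] [[-0.02223844 -0.99969871  0.01038922]
 [-0.98494163  0.02012567 -0.1717118 ]
 [ 0.17145098 -0.01405138 -0.98509244]] [-0.03990814  0.56956241  1.15278603] None
wrist [[292.27975527   0.         253.71137965]
 [  0.         292.27975527 189.70569929]
 [  0.           0.           1.        ]] None None [[ 9.99999830e-01 -1.45507713e-04  5.64273074e-04  3.84817504e-04]
 [-2.57772702e-05  9.56330112e-01  2.92288754e-01 -7.97358761e-02]
 [-5.82161601e-04 -2.92288719e-01  9.56329946e-01 -1.58190562e-01]
 [ 0.00000000e+00  0.00000000e+00  0.00000000e+00  1.00000000e+00]]
```

View pics/top0.png

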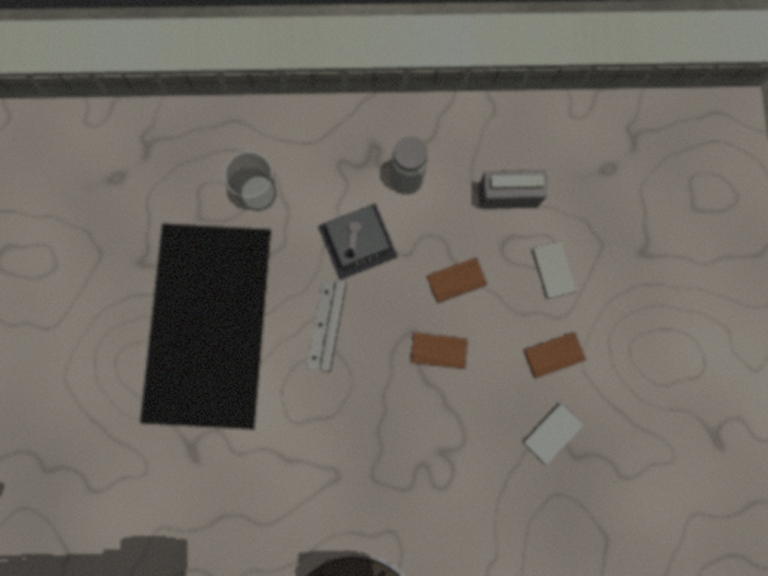

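View pics/scene0.png

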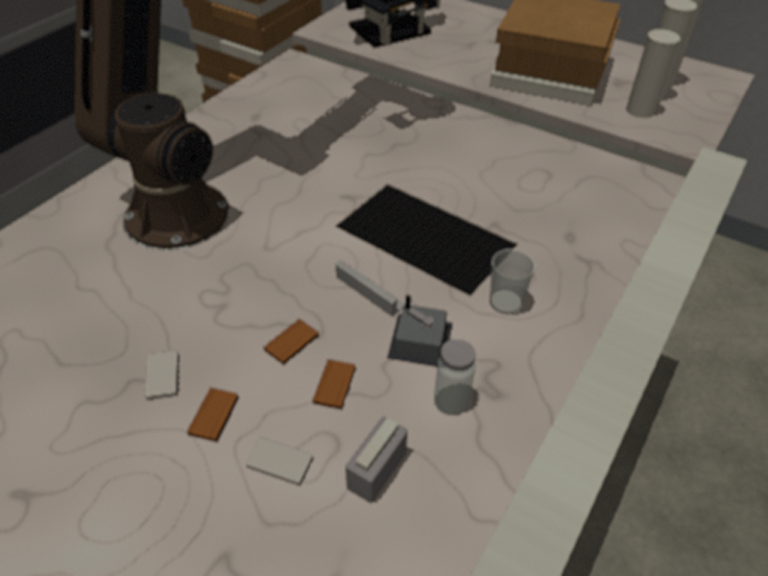

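View pics/wrist0.png

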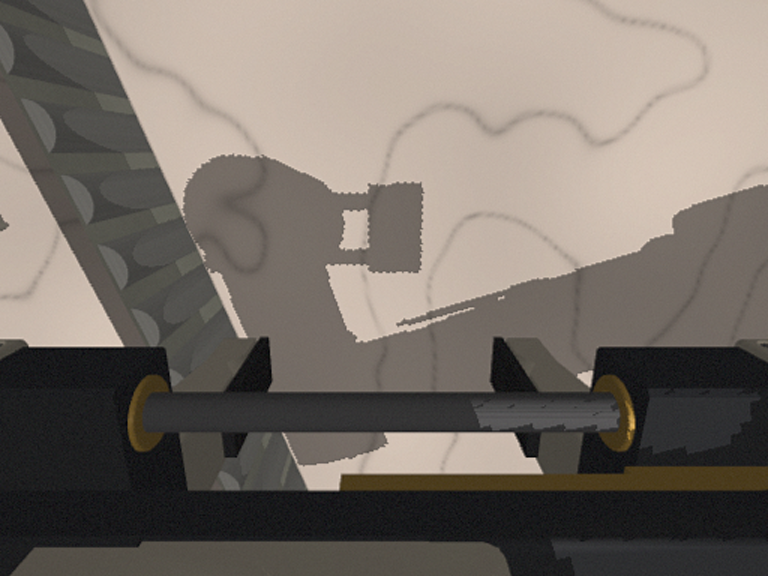

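The top view shows three brown markers, at about (457,280), (439,351) and (556,354) in the 1.5x picture. Two white look-alikes lie nearby. The fence is at about (335,325), the counter at (357,240) and the mat at (205,327).

```bash
cat >> h.py <<'E'
def brown(c,z=0.014,wr=None):
    hsv=cv2.cvtColor(c["frame"],cv2.COLOR_BGR2HSV)
    m=((hsv[...,1]>120)&(hsv[...,2]>50)&((hsv[...,0]<18)|(hsv[...,0]>172))).astype(np.uint8)
    out=[]
    for k in cv2.findContours(m,cv2.RETR_EXTERNAL,cv2.CHAIN_APPROX_NONE)[0]:
        if cv2.contourArea(k)<250: continue
        P=np.array([ray(c,p[0],z,wr)[:2] for p in k],np.float32)*1000
        (cx,cy),(a,b),t=cv2.minAreaRect(P)
        if a>b: ang=t
        else: ang=t+90
        out.append((round(cx,1),round(cy,1),round(max(a,b),1),round(min(a,b),1),round((ang+90)%180-90,1)))
    return out
E
python3 - <<'E'
from h import *
for n in ["top","scene"]:
    c=viewer.capture(n); print(n); [print(o) for o in brown(c)]
snap("top","top_l",(90,130,280,300),4)
snap("top","top_r",(200,120,400,320),3)
snap("scene","sc_l",(210,110,360,260),4)
E
```

```text
top
(448.9, -361.1, 91.2, 47.8, -72.0)
(460.9, -157.3, 90.1, 48.5, 82.8)
(586.2, -194.0, 90.1, 48.3, -71.3)
scene
(451.0, -366.7, 95.4, 53.1, -72.2)
(589.4, -200.2, 96.1, 52.0, -70.9)
(463.5, -163.5, 94.3, 54.2, 82.0)
(-408.1, 571.6, 248.4, 126.8, 0.7)
(380.3, 1340.6, 617.2, 362.9, -77.8)
(-508.7, 836.7, 469.0, 373.6, 33.5)
```

View pics/top_l.png

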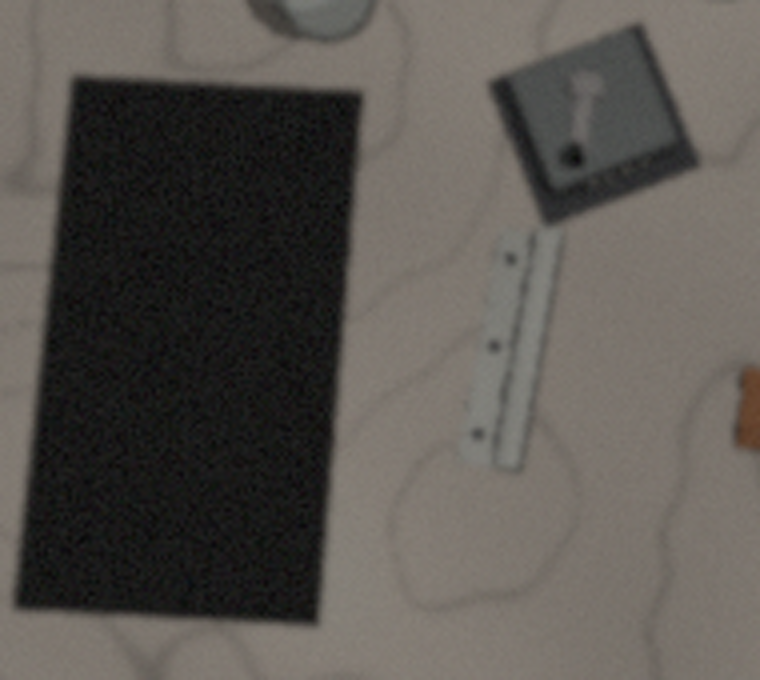

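View pics/top_r.png

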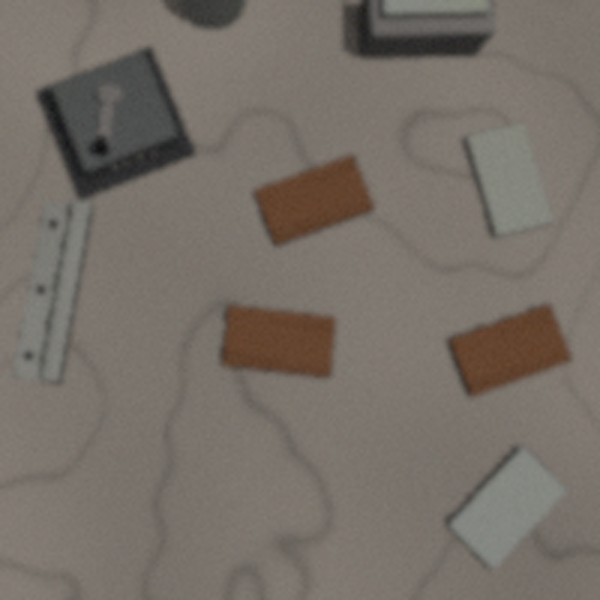

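View pics/sc_l.png

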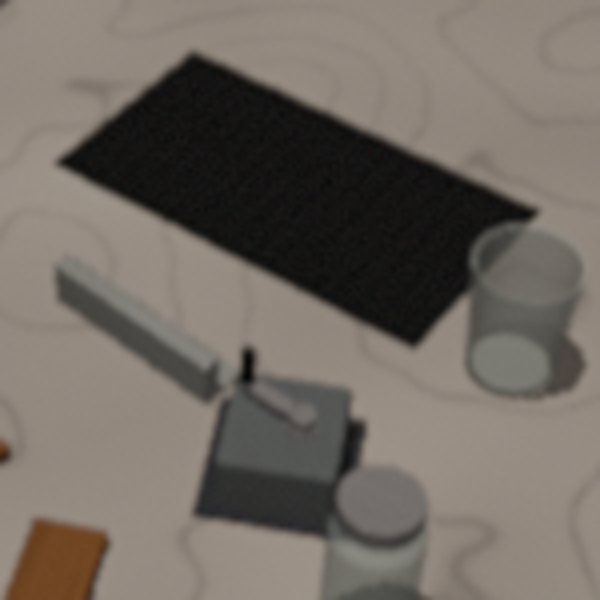

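```bash
python3 - <<'E'
from h import *
c=viewer.capture("top"); s=viewer.capture("scene")
def T(x,y,z): u=((x+.5)/4-.5+90,(y+.5)/4-.5+130); return np.round(ray(c,u,z)*1000,0)
def S(x,y,z): u=((x+.5)/4-.5+210,(y+.5)/4-.5+110); return np.round(ray(s,u,z)*1000,0)
print("mat",[T(*p,.004)[:2] for p in [(75,78),(362,93),(317,623),(15,607)]])
print("mat S",[S(*p,.004)[:2] for p in [(195,52),(540,212),(415,347),(58,160)]])
print("fence",[T(*p,.04)[:2] for p in [(535,230),(565,230),(522,470),(496,466)]])
print("fence S (working face top edge)",[S(*p,.04)[:2] for p in [(57,275),(208,378),(66,257),(217,362)]])
print("base",[T(*p,.004)[:2] for p in [(492,80),(640,25),(698,162),(548,225)]])
print("post",T(573,155,.091),S(248,350,.091),"piv",T(587,78,.06),S(305,412,.06))
print("cup top/bottom", [T(*p,.0)[:2] for p in [(320,0)]])
def t15(x,y,z):u=((x+.5)/1.5-.5,(y+.5)/1.5-.5); return np.round(ray(c,u,z)*1000)[:2]
print("cup bottom",t15(258,193,0),"rim",t15(249,177,.11),"shaker",t15(409,153,.14),"napk",t15(518,181,.075))
print("cam", -s["R"].T@s["t"].ravel(), -c["R"].T@c["t"].ravel())
E
```

```text
mat [array([702., 337.]), array([688., 141.]), array([333., 168.]), array([348., 365.])]
mat S [array([349., 363.]), array([705., 334.]), array([689., 139.]), array([333., 170.])]
fence [array([584.,  22.]), array([583.,   2.]), array([427.,  32.]), array([430.,  49.])]
fence S (working face top edge) [array([436.,  24.]), array([590.,  -4.]), array([431.,  44.]), array([588.,  13.])]
base [array([696.,  52.]), array([733., -51.]), array([635., -88.]), array([594.,  15.])]
post [622.  -5.  91.] [624.  -7.  91.] piv [681. -14.  60.] [674. -11.  60.]
cup top/bottom [array([756., 170.])]
cup bottom [759. 164.] rim [752. 162.] shaker [ 778. -108.] napk [ 748. -301.]
cam [ 1.03880798 -0.76823646  0.99318329] [ 0.36245194 -0.03516071  1.23381601]
```

```bash
cat >> h.py <<'E'
# tool down: yaw -> tool x=(c,s), tool y=(s,-c), z down
def steps(tx,ty,tz,yaw,n,pre=None):
    """mm, deg; prints tool-axis rows taking the measured pose to the target in n equal world steps"""
    s=get_state(); p=np.array(s["tcp_pos"])*1000; w=s["eef_rot"][2]
    dy=(yaw-w+180)%360-180
    d=(np.array([tx,ty,tz])-p)/n; rows=[]
    for i in range(n):
        a=np.radians(w+dy*i/n); 
        # shift along axes as they stand at row start
        rows.append([round((d[0]*np.cos(a)+d[1]*np.sin(a))/50,2),round((d[0]*np.sin(a)-d[1]*np.cos(a))/50,2),round(-d[2]/50,2),round(-dy/n/6,2)])
    print("from",p.round(1),round(w,1),"d",(d*n).round(1),round(dy,1))
    if abs(dy)<1: print("n",n,"each",rows[0],"(turn total",round(-dy/6,2),")")
    else:
        for r_ in rows: print(r_)
E
python3 - <<'E'
from h import *
steps(440,200,230,173,14)
E
```

```text
from [209.6 641.6 226.5] -108.1 d [ 230.4 -441.6    3.5] -78.9
[np.float64(0.5), np.float64(-0.51), np.float64(-0.01), np.float64(0.94)]
[np.float64(0.45), np.float64(-0.56), np.float64(-0.01), np.float64(0.94)]
[np.float64(0.39), np.float64(-0.6), np.float64(-0.01), np.float64(0.94)]
[np.float64(0.33), np.float64(-0.63), np.float64(-0.01), np.float64(0.94)]
[np.float64(0.26), np.float64(-0.66), np.float64(-0.01), np.float64(0.94)]
[np.float64(0.2), np.float64(-0.68), np.float64(-0.01), np.float64(0.94)]
[np.float64(0.13), np.float64(-0.7), np.float64(-0.01), np.float64(0.94)]
[np.float64(0.06), np.float64(-0.71), np.float64(-0.01), np.float64(0.94)]
[np.float64(-0.01), np.float64(-0.71), np.float64(-0.01), np.float64(0.94)]
[np.float64(-0.08), np.float64(-0.71), np.float64(-0.01), np.float64(0.94)]
[np.float64(-0.15), np.float64(-0.7), np.float64(-0.01), np.float64(0.94)]
[np.float64(-0.22), np.float64(-0.68), np.float64(-0.01), np.float64(0.94)]
[np.float64(-0.28), np.float64(-0.65), np.float64(-0.01), np.float64(0.94)]
[np.float64(-0.34), np.float64(-0.62), np.float64(-0.01), np.float64(0.94)]
```

apply_moves(
  plan=[
    [50, [0.5, -0.5, 0], 0.95],
    [50, [0.45, -0.56, 0], 0.95],
    [50, [0.4, -0.6, 0], 0.95],
    [50, [0.33, -0.63, 0], 0.95],
    [50, [0.26, -0.66, 0], 0.95],
    [50, [0.2, -0.68, 0], 0.95],
    [50, [0.13, -0.7, 0], 0.95],
    [50, [0.06, -0.7, 0], 0.95],
    [50, [0, -0.7, 0], 0.95],
    [50, [-0.08, -0.7, 0], 0.95],
    [50, [-0.15, -0.7, 0], 0.95],
    [50, [-0.2, -0.68, 0], 0.95],
  ],
)

```text
time_s: 2.0
tcp_pos: [0.4031, 0.2608, 0.2269]
eef_rot: [180.0, 0.0, -176.7]
contact_force: [0.5, 0.9, -0.2]
gripper_width: 0.0703
```

```bash
python3 - <<'E'
from h import *
steps(465,-90,230,173,7)
E
```

```text
from [403.1 260.8 226.9] -176.7 d [  61.9 -350.8    3.1] -10.3
[np.float64(-0.12), np.float64(-1.01), np.float64(-0.01), np.float64(0.25)]
[np.float64(-0.14), np.float64(-1.01), np.float64(-0.01), np.float64(0.25)]
[np.float64(-0.17), np.float64(-1.0), np.float64(-0.01), np.float64(0.25)]
[np.float64(-0.2), np.float64(-1.0), np.float64(-0.01), np.float64(0.25)]
[np.float64(-0.22), np.float64(-0.99), np.float64(-0.01), np.float64(0.25)]
[np.float64(-0.25), np.float64(-0.99), np.float64(-0.01), np.float64(0.25)]
[np.float64(-0.27), np.float64(-0.98), np.float64(-0.01), np.float64(0.25)]
```

apply_moves(
  plan=[
    [50, [-0.1, -1, 0], 0.25],
    [50, [-0.14, -1, 0], 0.25],
    [50, [-0.17, -1, 0], 0.25],
    [50, [-0.2, -1, 0], 0.25],
    [50, [-0.22, -1, 0], 0.25],
    [50, [-0.25, -1, 0], 0.25],
    [50, [-0.27, -0.98, 0], 0.2],
    [50, [0, 0, 0], 0],
    [50, [0, 0, 0], 0],
  ],
)

```text
time_s: 3.12
tcp_pos: [0.4639, -0.089, 0.2266]
eef_rot: [180.0, -0.0, 173.2]
contact_force: [-0.1, 0.1, -0.4]
gripper_width: 0.0703
```

```bash
python3 - <<'E'
from h import *
wr=pose(); c=snap("wrist","w1",scale=1.5)
print(wr[0], get_state()["eef_rot"])
for o in brown(c,wr=wr): print(o)
E
```

```text
[ 0.46389162 -0.08895316  0.22656223] [1.79987353e+02 1.15613317e-02 1.73318295e+02]
(460.5, -161.3, 94.9, 53.0, 82.3)
(585.0, -198.1, 95.2, 55.1, -71.0)
```

View pics/w1.png

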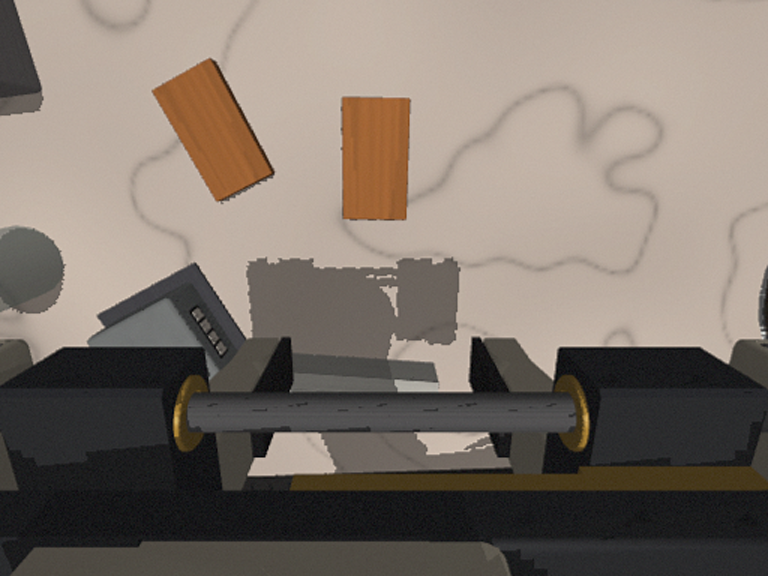

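```bash
python3 - <<'E'
from h import *
snap("wrist","w1c",(150,220,330,320),4)
E
```

```text
(no output)
```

View pics/w1c.png

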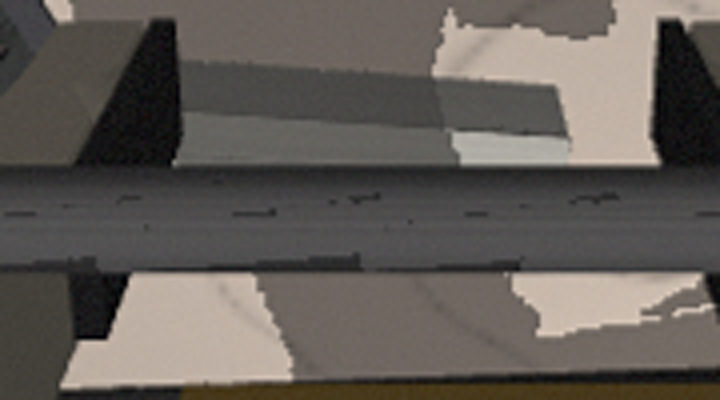

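```bash
python3 - <<'E'
from h import *
wr=pose(); c=viewer.capture("wrist")
f=lambda x,y,z: ray(c,((x+.5)/4-.5+150,(y+.5)/4-.5+220),z,wr)*1000
for a in [(182,60,0),(556,86,0),(184,111,.04),(567,138,.04)]: print(f(*a).round(1))
E
python3 - <<'E'
from h import *
# grasp marker1: centre, long dir 82.3 ; far end is -y: P is 38mm from centre toward -y
a=np.radians(82.3); cx,cy=460.5,-161.3
g=np.array([cx,cy])-38*np.array([np.cos(a),np.sin(a)]); print(g)
steps(g[0],g[1],60,172.3,5)
E
```

```text
[560.6   7.    0. ]
[427.3  32.9   0. ]
[552.2   7.   40. ]
[428.1  31.4  40. ]
[ 455.40852495 -198.95736159]
from [464.1 -87.9 226.7] 173.4 d [  -8.7 -111.1 -166.7] -1.1
[np.float64(-0.02), np.float64(-0.45), np.float64(0.67), np.float64(0.04)]
[np.float64(-0.02), np.float64(-0.45), np.float64(0.67), np.float64(0.04)]
[np.float64(-0.02), np.float64(-0.45), np.float64(0.67), np.float64(0.04)]
[np.float64(-0.02), np.float64(-0.45), np.float64(0.67), np.float64(0.04)]
[np.float64(-0.02), np.float64(-0.45), np.float64(0.67), np.float64(0.04)]
```

apply_moves(
  plan=[
    [50, [-0.02, -0.45, 0.67], 0],
    [50, [-0.02, -0.45, 0.67], 0.1],
    [50, [-0.02, -0.45, 0.67], 0.1],
    [50, [-0.02, -0.45, 0.67], 0],
    [50, [-0.02, -0.45, 0.67], 0],
    [50, [0, 0, 0.5], 0],
    [50, [0, 0, 0.4], 0],
    [50, [0, 0, 0.2], 0],
    [50, [0, 0, 0], 0],
    [50, [0, 0, 0], 0],
  ],
)

```text
time_s: 4.53
tcp_pos: [0.4555, -0.2007, 0.0048]
eef_rot: [180.0, 0.1, 172.2]
contact_force: [0.2, -0.9, -0.8]
gripper_width: 0.0705
```

```bash
python3 - <<'E'
from h import *
wr=pose(); c=snap("wrist","w2",scale=1.5)
steps(455.4,-199,3,172.3,1)
E
```

```text
from [ 455.5 -200.8    4.9] 172.1 d [-0.1  1.8 -1.9] 0.2
n 1 each [np.float64(0.01), np.float64(0.04), np.float64(0.04), np.float64(-0.03)] (turn total -0.03 )
```

View pics/w2.png

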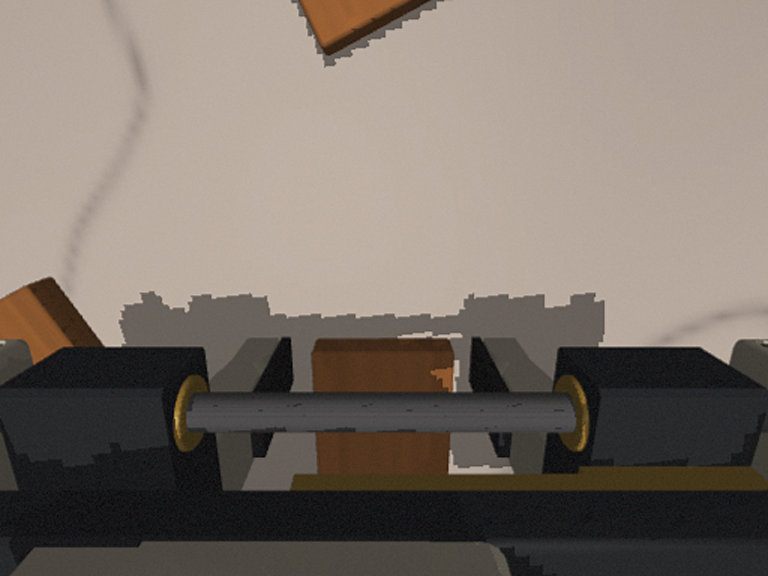

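apply_moves(
  plan=[
    [50, [0, 0.04, 0.04], 0],
    [255, [0, 0, 0], 0],
    [255, [0, 0, 0], 0],
    [255, [0, 0, 0], 0],
    [255, [0, 0, 0], 0],
    [255, [0, 0, -0.1], 0],
    [255, [0, 0, -0.1], 0],
    [255, [0, 0, -0.1], 0],
    [255, [0, 0, -0.1], 0],
    [255, [0, 0, 0], 0],
  ],
  squeeze=3,
)

```text
time_s: 5.82
tcp_pos: [0.4554, -0.1991, 0.0226]
eef_rot: [180.0, 0.1, 172.1]
contact_force: [0.2, -1.1, 0.0]
gripper_width: 0.0539
```

```bash
python3 - <<'E'
from h import *
c=snap("scene","s3",(150,150,300,270),5)
snap("wrist","w3",scale=1.5)
E
```

```text
(no output)
```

View pics/s3.png

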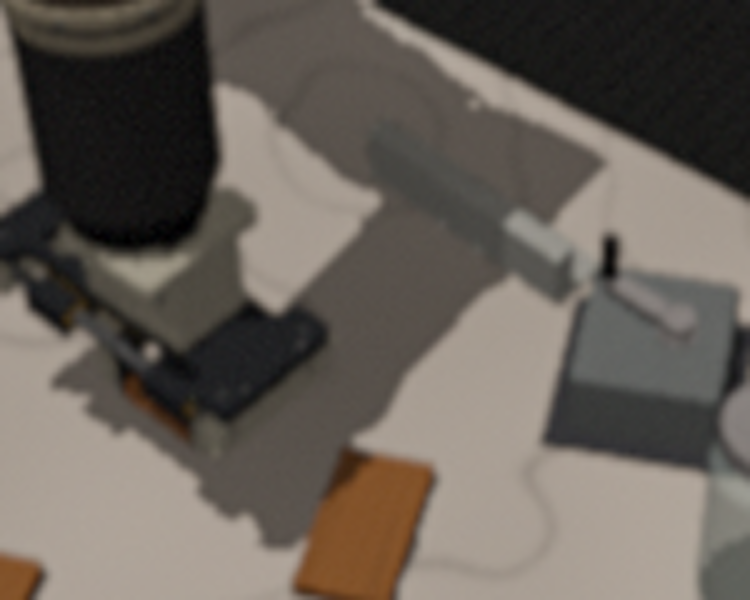

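View pics/w3.png

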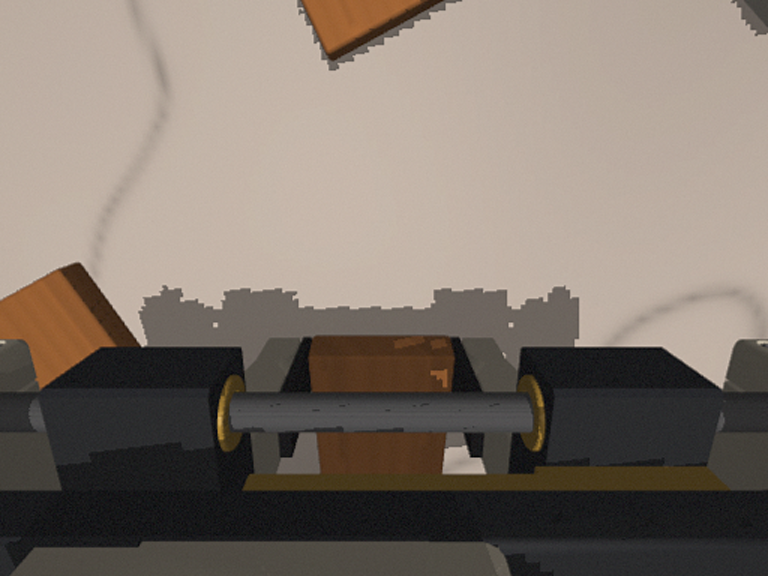

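apply_moves(
  plan=[
    [255, [0, 0, -0.15], 0],
    [255, [0, 0, -0.15], 0],
    [255, [0, 0, -0.15], 0],
    [255, [0, 0, -0.15], 0],
    [255, [0, 0, -0.15], 0],
    [255, [0, 0, -0.15], 0],
    [255, [0, 0, -0.15], 0],
    [255, [0, 0, -0.15], 0],
    [255, [0, 0, -0.15], 0],
    [255, [0, 0, -0.15], 0.5],
    [255, [0, 0, 0], 0],
    [255, [0, 0, 0], 0],
  ],
)

```text
time_s: 7.42
tcp_pos: [0.4549, -0.199, 0.0969]
eef_rot: [180.0, -0.0, 169.2]
contact_force: [1.4, 0.2, -0.5]
gripper_width: 0.0539
```

```bash
python3 - <<'E'
from h import *
c=snap("scene","s4",(150,130,300,270),5)
snap("wrist","w4",scale=1.5)
E
```

```text
(no output)
```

View pics/s4.png

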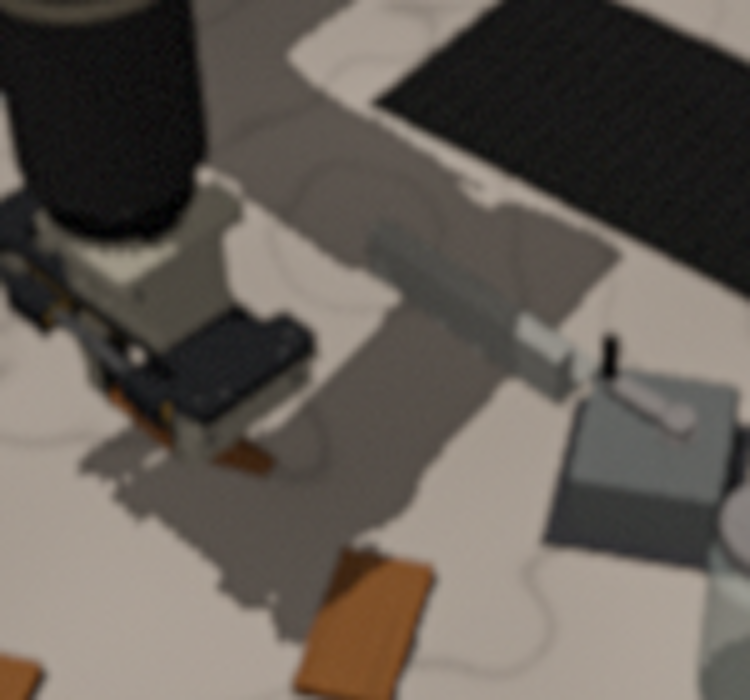

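View pics/w4.png

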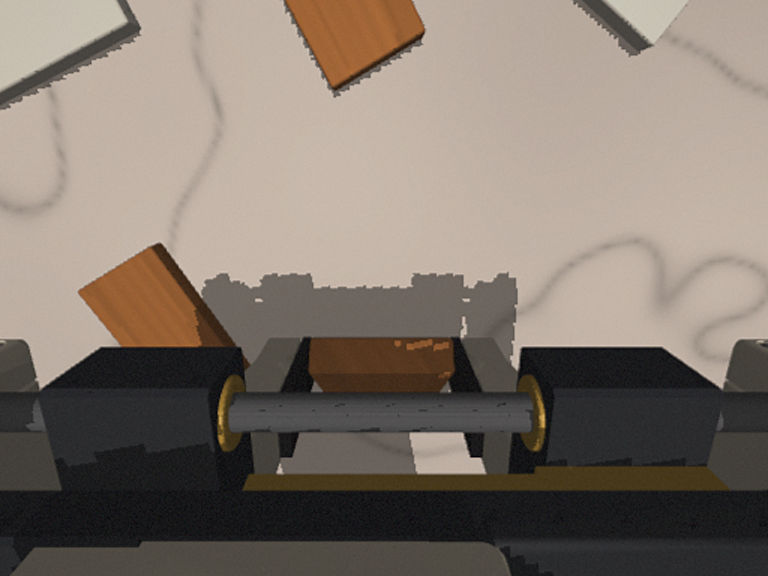

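```bash
python3 - <<'E'
from h import *
steps(460.7,-58.1,85,169.1,5)
n=np.array([.189,.982]);t=np.array([.982,-.189])
print(t*463.4+n*105.5)
E
```

```text
from [ 454.7 -199.    96.7] 169.1 d [  6.  140.9 -11.7] -0.0
n 5 each [np.float64(0.08), np.float64(0.56), np.float64(0.05), np.float64(0.0)] (turn total 0.01 )
[474.9983  16.0184]
```

apply_moves(
  plan=[
    [255, [0.08, 0.56, 0.05], 0],
    [255, [0.08, 0.56, 0.05], 0],
    [255, [0.08, 0.56, 0.05], 0],
    [255, [0.08, 0.56, 0.05], 0],
    [255, [0.08, 0.56, 0.05], 0],
    [255, [0, 0.3, 0], 0],
    [255, [0, 0.3, 0], 0],
    [255, [0, 0.2, 0], 0],
    [255, [0, 0.15, 0], 0],
    [255, [0, 0.15, 0], 0],
    [255, [0, 0.1, 0], 0],
    [255, [0, 0, 0], 0],
  ],
)

```text
time_s: 9.02
tcp_pos: [0.4732, 0.0013, 0.0846]
eef_rot: [180.0, 0.0, 169.1]
contact_force: [-0.5, 0.8, -1.0]
gripper_width: 0.054
```

apply_moves(
  plan=[
    [255, [0, 0.1, 0], 0],
    [255, [0, 0.1, 0], 0],
    [255, [0, 0.1, 0], 0],
    [255, [0, 0.06, 0], 0],
    [255, [0, 0, 0], 0],
    [255, [0, 0, 0], 0],
  ],
)

```text
time_s: 9.78
tcp_pos: [0.4765, 0.0188, 0.0845]
eef_rot: [180.0, -0.0, 169.1]
contact_force: [-0.9, -0.2, -0.9]
gripper_width: 0.054
```

```bash
python3 - <<'E'
from h import *
c=snap("scene","s5",(180,100,310,220),5)
snap("wrist","w5",scale=1.5)
s=get_state();p=s["tcp_pos"]*1000; print(p, .189*p[0]+.982*p[1])
E
```

```text
[476.49291036  18.73261216  84.53115153] 108.45258519536122
```

View pics/s5.png

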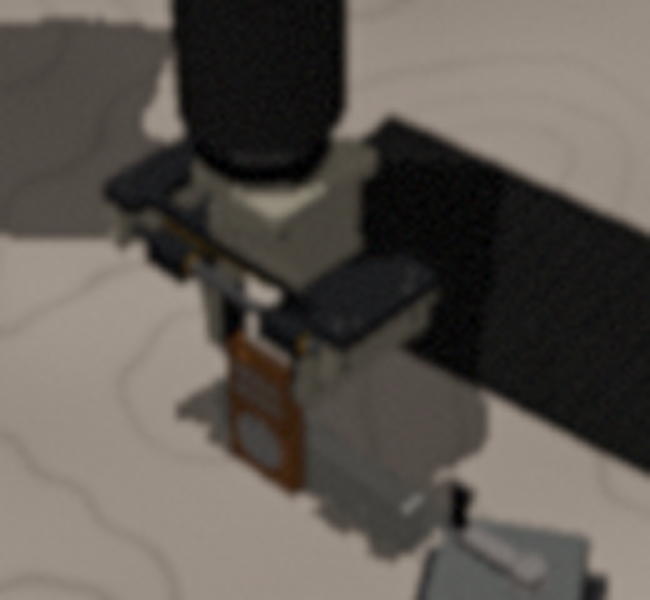

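View pics/w5.png

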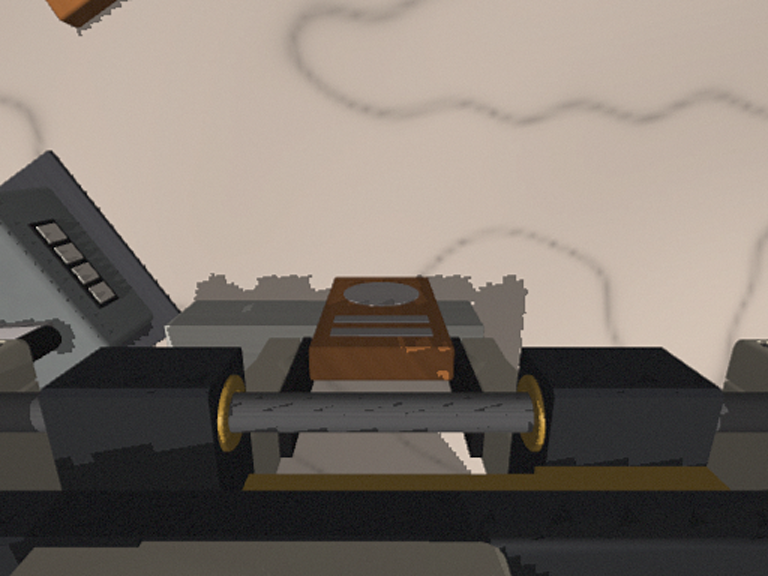

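apply_moves(
  plan=[
    [255, [0, 0, 0], 0],
    [255, [0, -0.04, 0], 0],
    [255, [0, 0, -0.25], 0],
    [255, [0, 0, -0.5], 0],
    [255, [0, 0, -0.5], 0],
    [255, [0, 0, -0.3], 0],
    [255, [0, 0, 0], 0],
  ],
  squeeze=20,
)

```text
time_s: 10.75
tcp_pos: [0.4768, 0.0171, 0.1633]
eef_rot: [179.9, 0.1, 169.1]
contact_force: [-0.9, 0.0, -1.4]
gripper_width: 0.0536
```

```bash
cat >> h.py <<'E'
mc=np.array([518,253.]);mu=np.array([.997,-.079]);mv=np.array([.079,.997])
E
python3 - <<'E'
from h import *
t=mc-125*mu-55*mv; print(t)
steps(*t,150,175.5,7)
E
```

```text
[389.03 208.04]
from [476.8  17.1 163.3] 169.1 d [-87.8 190.9 -13.3] 6.4
[np.float64(0.35), np.float64(0.49), np.float64(0.04), np.float64(-0.15)]
[np.float64(0.34), np.float64(0.49), np.float64(0.04), np.float64(-0.15)]
[np.float64(0.33), np.float64(0.5), np.float64(0.04), np.float64(-0.15)]
[np.float64(0.33), np.float64(0.5), np.float64(0.04), np.float64(-0.15)]
[np.float64(0.32), np.float64(0.51), np.float64(0.04), np.float64(-0.15)]
[np.float64(0.31), np.float64(0.51), np.float64(0.04), np.float64(-0.15)]
[np.float64(0.3), np.float64(0.52), np.float64(0.04), np.float64(-0.15)]
```

apply_moves(
  plan=[
    [255, [0.35, 0.49, 0], -0.15],
    [255, [0.34, 0.49, 0], -0.15],
    [255, [0.33, 0.5, 0], -0.15],
    [255, [0.33, 0.5, 0], -0.15],
    [255, [0.32, 0.51, 0], -0.15],
    [255, [0.31, 0.51, 0.2], -0.15],
    [255, [0.3, 0.52, 0.4], -0.15],
    [255, [0, 0, 0.4], 0],
    [255, [0, 0, 0], 0],
    [255, [0, 0, 0], 0],
  ],
)

```text
time_s: 12.0
tcp_pos: [0.3885, 0.2072, 0.1122]
eef_rot: [-180.0, -0.0, 175.4]
contact_force: [0.3, 0.1, -0.5]
gripper_width: 0.0537
```

```bash
python3 - <<'E'
from h import *
snap("scene","s6",(200,50,330,170),5)
snap("wrist","w6",scale=1.5)
t=mc-125*mu-55*mv
steps(*t,86,175.5,1)
E
```

```text
from [388.8 207.4 112.6] 175.4 d [  0.2   0.6 -26.6] 0.1
n 1 each [np.float64(-0.0), np.float64(0.01), np.float64(0.53), np.float64(-0.02)] (turn total -0.02 )
```

View pics/w6.png

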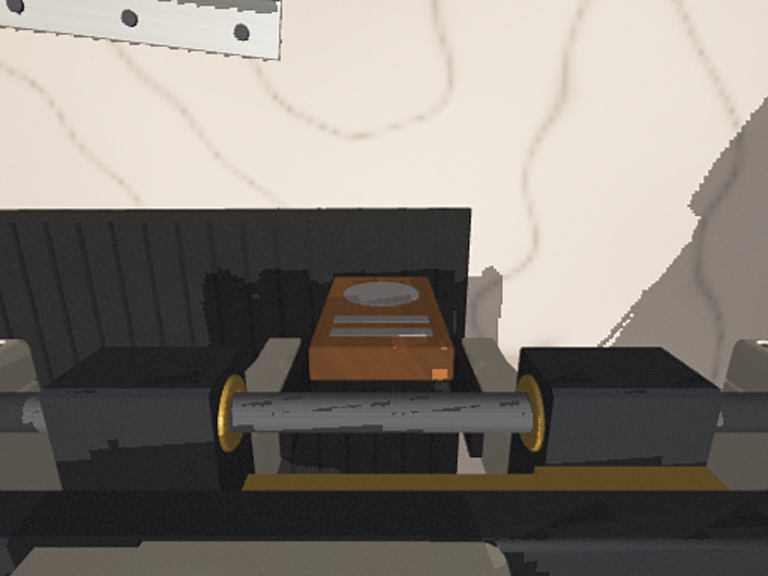

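View pics/s6.png

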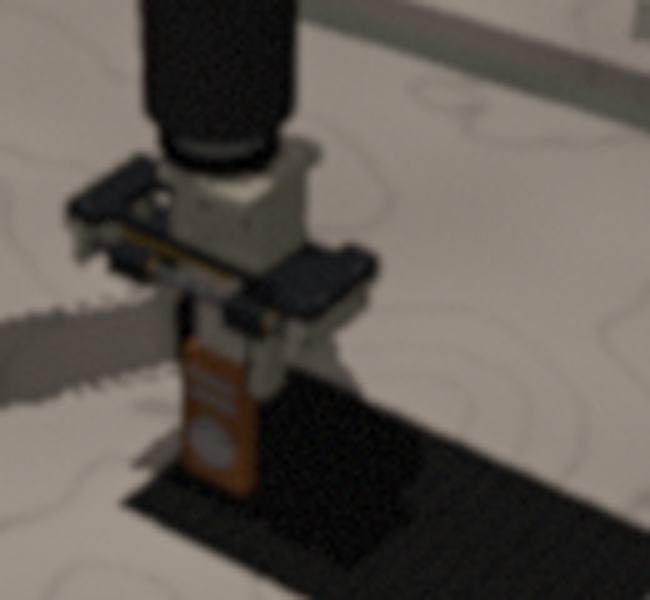

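apply_moves(
  plan=[
    [255, [0, 0.01, 0.3], 0],
    [255, [0, 0, 0.15], 0],
    [255, [0, 0, 0.05], 0],
    [255, [0, 0, 0], 0],
    [255, [0, 0, 0], 0],
  ],
)

```text
time_s: 12.72
tcp_pos: [0.3888, 0.2082, 0.0882]
eef_rot: [180.0, 0.0, 175.4]
contact_force: [-4.0, -1.3, 7.9]
gripper_width: 0.0538
```

apply_moves(
  plan=[
    [255, [0, 0, 0.02], 0],
    [255, [0, 0, 0], 0],
    [255, [0, 0, 0], 0],
  ],
  squeeze=3,
)

```text
time_s: 13.1
tcp_pos: [0.3886, 0.208, 0.0864]
eef_rot: [180.0, 0.0, 175.4]
contact_force: [-2.0, -0.4, 4.4]
gripper_width: 0.054
```

apply_moves(
  plan=[
    [255, [0, 0.22, 0], 0],
    [255, [0, 0.22, 0.02], 0],
    [255, [0, 0.22, 0.06], 0],
    [255, [0, 0.21, 0.08], 0],
    [255, [0, 0.2, 0.11], 0],
    [255, [0, 0.18, 0.13], 0],
    [255, [0, 0, 0], 0],
  ],
)

```text
time_s: 13.98
tcp_pos: [0.3932, 0.2704, 0.0652]
eef_rot: [-179.9, -0.0, 175.4]
contact_force: [-0.8, 0.8, -0.8]
gripper_width: 0.0538
```

```bash
python3 - <<'E'
from h import *
snap("scene","s7",(200,50,330,170),5)
snap("wrist","w7",scale=1.5)
E
```

```text
(no output)
```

View pics/w7.png

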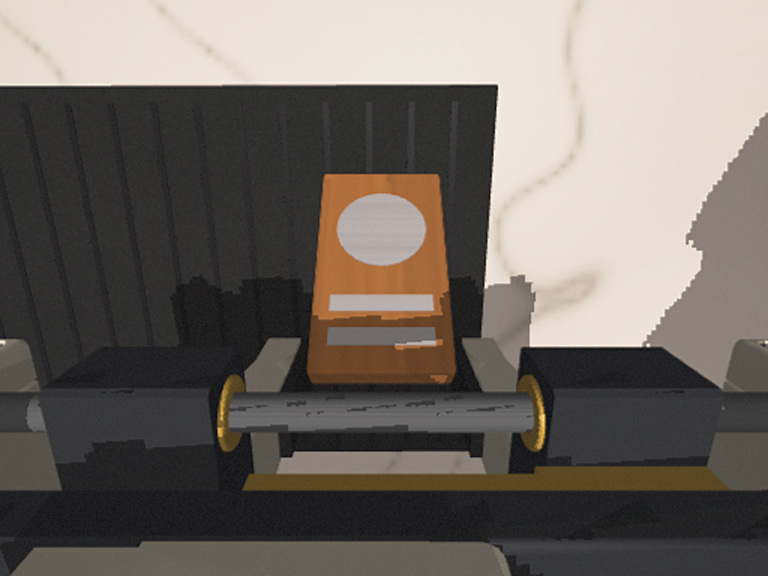

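View pics/s7.png

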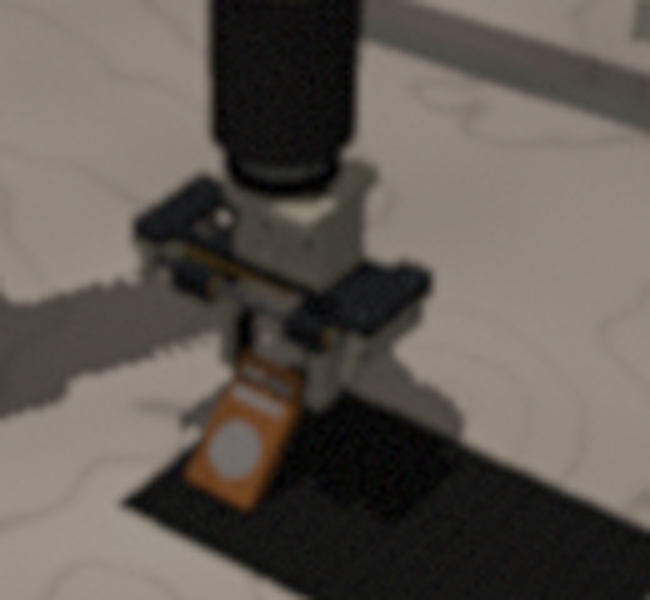

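apply_moves(
  plan=[
    [255, [0, 0.16, 0.15], 0],
    [255, [0, 0.14, 0.18], 0],
    [255, [0, 0.11, 0.2], 0],
    [255, [0, 0.09, 0.2], 0],
    [255, [0, 0.06, 0.2], 0],
    [255, [0, 0.02, 0.15], 0],
    [255, [0, 0, 0.05], 0],
    [255, [0, 0, 0], 0],
    [50, [0, 0, 0], 0],
    [50, [0, 0, 0], 0],
    [50, [0, 0, -0.4], 0],
    [50, [0, 0, -0.6], 0],
  ],
)

```text
time_s: 15.58
tcp_pos: [0.3954, 0.2985, 0.0596]
eef_rot: [-179.9, -0.1, 175.4]
contact_force: [0.9, 1.3, 0.5]
gripper_width: 0.0706
```

apply_moves(
  plan=[
    [50, [0, -0.5, -0.9], 0],
    [50, [0, -0.9, -0.9], 0],
    [50, [0, -0.9, -0.5], 0],
    [50, [0, 0, 0], 0],
  ],
)

```text
time_s: 16.08
tcp_pos: [0.3868, 0.1839, 0.1762]
eef_rot: [179.8, 0.2, 175.3]
contact_force: [-0.0, 0.5, -0.7]
gripper_width: 0.0708
```

```bash
python3 - <<'E'
from h import *
wr=pose()
c=snap("wrist","w8",scale=1.5)
print(wr[0],brown(c,.018,wr)); t=viewer.capture("top"); print(brown(t))
E
```

```text
[0.38683966 0.18385846 0.17621688] [(391.6, 247.5, 87.3, 54.2, 85.4)]
[(448.7, -360.8, 90.8, 47.3, -71.7), (586.5, -194.0, 89.9, 48.0, -71.0)]
```

View pics/w8.png

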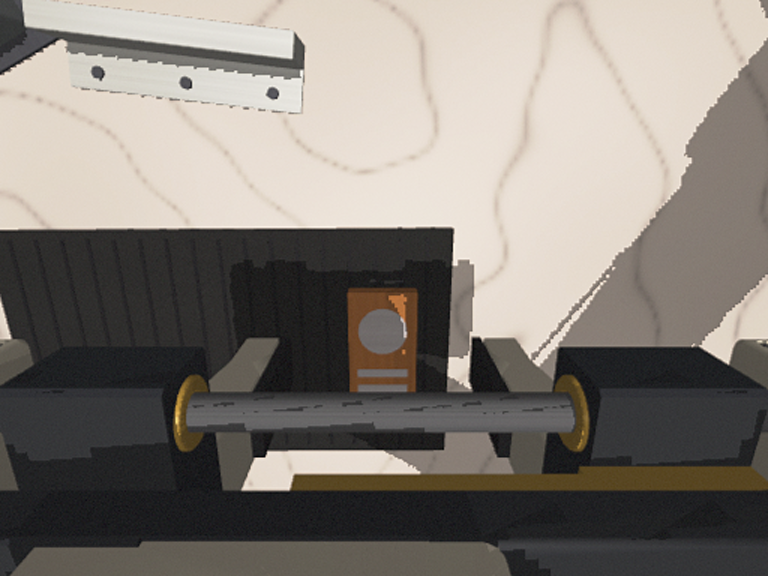

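```bash
python3 - <<'E'
from h import *
steps(561,-130,220,-161,8)
E
```

```text
from [386.8 185.2 174.3] 175.4 d [ 174.2 -315.2   45.7] 23.6
[np.float64(-0.5), np.float64(-0.75), np.float64(-0.11), np.float64(-0.49)]
[np.float64(-0.46), np.float64(-0.77), np.float64(-0.11), np.float64(-0.49)]
[np.float64(-0.42), np.float64(-0.8), np.float64(-0.11), np.float64(-0.49)]
[np.float64(-0.38), np.float64(-0.82), np.float64(-0.11), np.float64(-0.49)]
[np.float64(-0.33), np.float64(-0.84), np.float64(-0.11), np.float64(-0.49)]
[np.float64(-0.29), np.float64(-0.85), np.float64(-0.11), np.float64(-0.49)]
[np.float64(-0.25), np.float64(-0.87), np.float64(-0.11), np.float64(-0.49)]
[np.float64(-0.2), np.float64(-0.88), np.float64(-0.11), np.float64(-0.49)]
```

apply_moves(
  plan=[
    [50, [-0.5, -0.75, -0.11], -0.5],
    [50, [-0.46, -0.77, -0.11], -0.5],
    [50, [-0.42, -0.8, -0.11], -0.5],
    [50, [-0.38, -0.82, -0.11], -0.5],
    [50, [-0.33, -0.84, -0.11], -0.5],
    [50, [-0.29, -0.85, -0.11], -0.5],
    [50, [-0.25, -0.87, -0.11], -0.5],
    [50, [-0.2, -0.88, -0.11], -0.5],
    [50, [0, 0, 0], 0],
    [50, [0, 0, 0], 0],
  ],
)

```text
time_s: 17.42
tcp_pos: [0.5623, -0.1292, 0.2162]
eef_rot: [179.9, -0.1, -160.6]
contact_force: [-0.3, -0.5, -0.8]
gripper_width: 0.0703
```

```bash
python3 - <<'E'
from h import *
wr=pose()
c=snap("wrist","w9",scale=1.5)
B=brown(c,.014,wr); print(wr[0],B)
b=min(B,key=lambda b:abs(b[1]+198)); a=np.radians(b[4]); d=np.array([np.cos(a),np.sin(a)]); d*=-np.sign(d[1])
g=np.array(b[:2])+38*d; yaw=np.degrees(np.arctan2(-d[0],d[1])); print(g,yaw)
steps(*g,60,yaw,5)
E
```

```text
[ 0.56232112 -0.12915891  0.21616634] [(586.9, -198.1, 94.5, 53.1, -71.0), (442.7, -340.5, 58.3, 47.1, 19.4)]
[ 599.27158987 -234.02970587] -161.0
from [ 562.2 -128.8  216.6] -160.6 d [  37.1 -105.2 -156.6] -0.4
n 5 each [np.float64(0.0), np.float64(-0.45), np.float64(0.63), np.float64(0.01)] (turn total 0.07 )
```

View pics/w9.png

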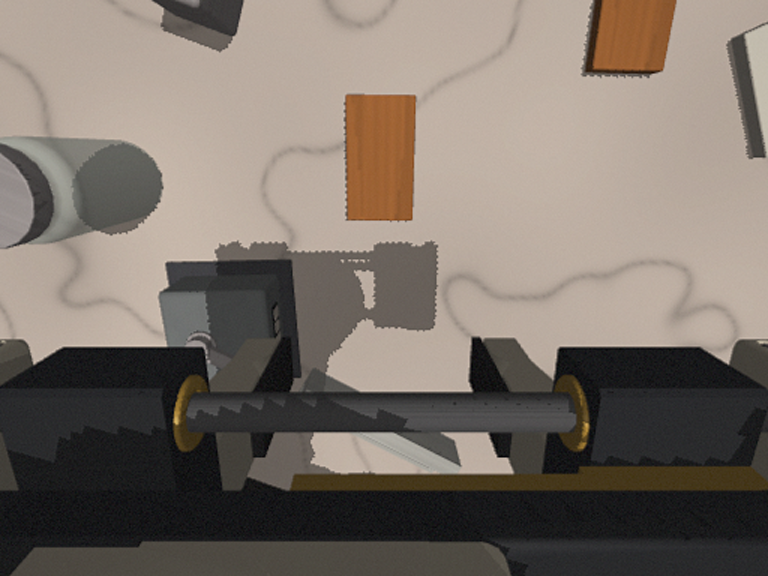

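apply_moves(
  plan=[
    [50, [0, -0.45, 0.63], 0.05],
    [50, [0, -0.45, 0.63], 0],
    [50, [0, -0.45, 0.63], 0],
    [50, [0, -0.43, 0.63], 0],
    [50, [0, -0.43, 0.63], 0],
    [50, [0, 0, 0.5], 0],
    [50, [0, 0, 0.4], 0],
    [50, [0, 0, 0.2], 0],
    [50, [0, 0, 0], 0],
    [50, [0, 0, 0], 0],
  ],
)

```text
time_s: 18.73
tcp_pos: [0.5995, -0.2337, 0.0063]
eef_rot: [-180.0, 0.1, -160.8]
contact_force: [-0.5, -1.7, 0.4]
gripper_width: 0.0707
```

```bash
python3 - <<'E'
from h import *
wr=pose(); c=snap("wrist","w10",scale=1.5)
steps(599.3,-234,3,-161,1)
E
```

```text
from [ 599.6 -233.8    6.4] -160.9 d [-0.3 -0.2 -3.4] -0.1
n 1 each [np.float64(0.01), np.float64(-0.0), np.float64(0.07), np.float64(0.02)] (turn total 0.02 )
```

View pics/w10.png

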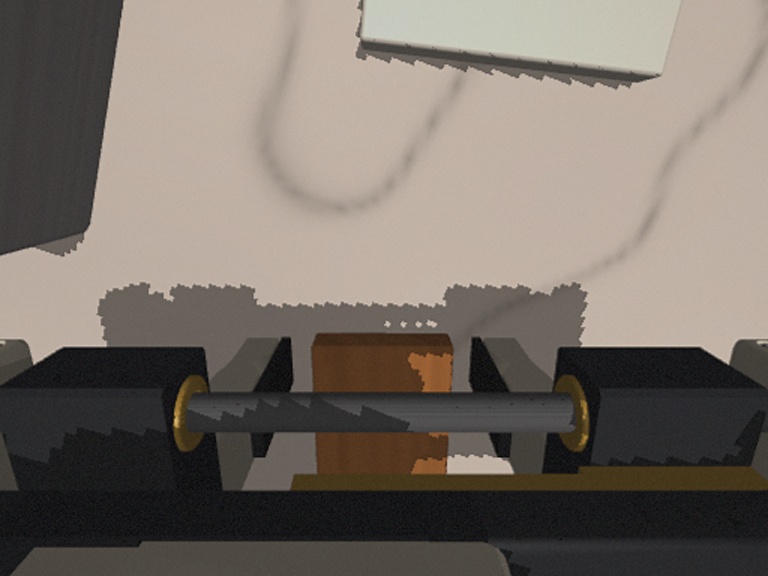

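apply_moves(
  plan=[
    [50, [0, 0, 0.07], 0],
    [255, [0, 0, 0], 0],
    [255, [0, 0, 0], 0],
    [255, [0, 0, 0], 0],
    [255, [0, 0, 0], 0],
    [255, [0, 0, -0.12], 0],
    [255, [0, 0, -0.15], 0],
    [255, [0, 0, -0.15], 0],
    [255, [0, 0, -0.2], 0],
    [255, [0, 0, -0.2], 0],
    [255, [0, 0, -0.2], 0],
    [255, [0, 0, -0.2], 0],
  ],
)

```text
time_s: 20.27
tcp_pos: [0.5988, -0.234, 0.0636]
eef_rot: [-180.0, 0.0, -160.9]
contact_force: [-0.3, 0.5, 0.1]
gripper_width: 0.054
```

apply_moves(
  plan=[
    [255, [0, 0, -0.2], 0],
    [255, [0, 0, -0.2], 0],
    [255, [0, 0, -0.2], 0],
    [255, [0, 0, -0.1], 0],
    [255, [0, 0, 0], 0],
  ],
)

```text
time_s: 20.9
tcp_pos: [0.599, -0.234, 0.0981]
eef_rot: [-180.0, 0.0, -160.9]
contact_force: [-0.5, -0.3, -0.5]
gripper_width: 0.0542
```

```bash
python3 - <<'E'
from h import *
wr=pose(); c=snap("wrist","w11",scale=1.5)
steps(460.7,-68,98,169.1,8)
E
```

```text
from [ 598.7 -234.    97.7] -160.9 d [-138.   166.     0.3] -30.0
[np.float64(0.19), np.float64(0.5), np.float64(-0.0), np.float64(0.63)]
[np.float64(0.22), np.float64(0.49), np.float64(-0.0), np.float64(0.63)]
[np.float64(0.25), np.float64(0.48), np.float64(-0.0), np.float64(0.63)]
[np.float64(0.29), np.float64(0.46), np.float64(-0.0), np.float64(0.63)]
[np.float64(0.31), np.float64(0.44), np.float64(-0.0), np.float64(0.63)]
[np.float64(0.34), np.float64(0.42), np.float64(-0.0), np.float64(0.63)]
[np.float64(0.37), np.float64(0.39), np.float64(-0.0), np.float64(0.63)]
[np.float64(0.39), np.float64(0.37), np.float64(-0.0), np.float64(0.63)]
```

View pics/w11.png

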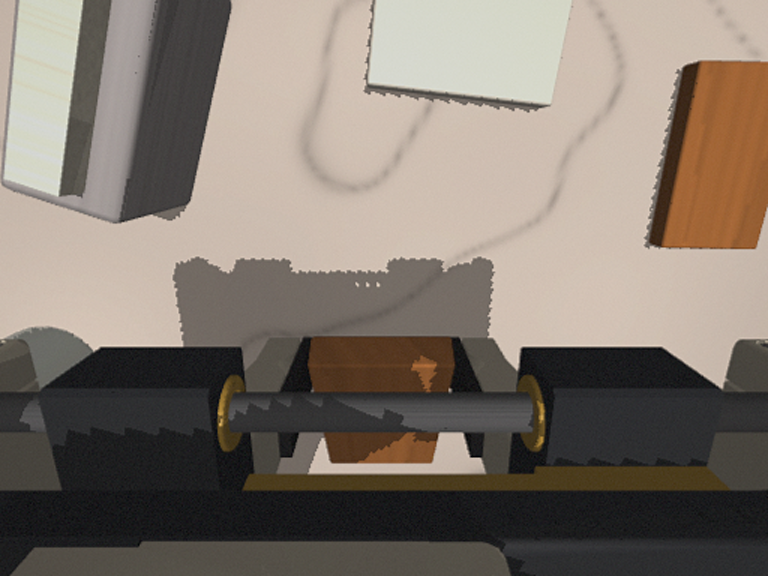

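apply_moves(
  plan=[
    [255, [0.19, 0.5, 0], 0.63],
    [255, [0.22, 0.49, 0], 0.63],
    [255, [0.25, 0.48, 0], 0.63],
    [255, [0.29, 0.46, 0], 0.63],
    [255, [0.31, 0.44, 0], 0.63],
    [255, [0.34, 0.42, 0.3], 0.63],
    [255, [0.37, 0.39, 0.4], 0.63],
    [255, [0.39, 0.37, 0.4], 0.63],
    [255, [0, 0, 0], 0],
    [255, [0, 0, 0], 0],
  ],
)

```text
time_s: 22.2
tcp_pos: [0.4623, -0.0677, 0.043]
eef_rot: [-180.0, 0.0, 169.0]
contact_force: [1.0, -0.1, -0.8]
gripper_width: 0.0542
```

```bash
python3 - <<'E'
from h import *
wr=pose(); c=snap("wrist","w12",scale=1.5);snap("scene","s12",(180,100,310,220),5)
steps(459.8,-63,42,169.1,1)
E
```

```text
from [462.6 -67.9  43.2] 168.9 d [-2.8  4.9 -1.2] 0.2
n 1 each [np.float64(0.07), np.float64(0.08), np.float64(0.02), np.float64(-0.04)] (turn total -0.04 )
```

View pics/w12.png

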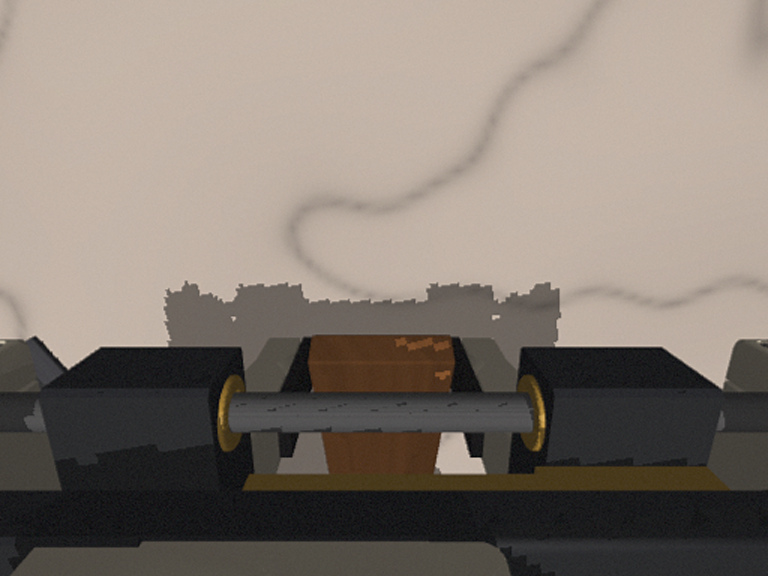

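View pics/s12.png

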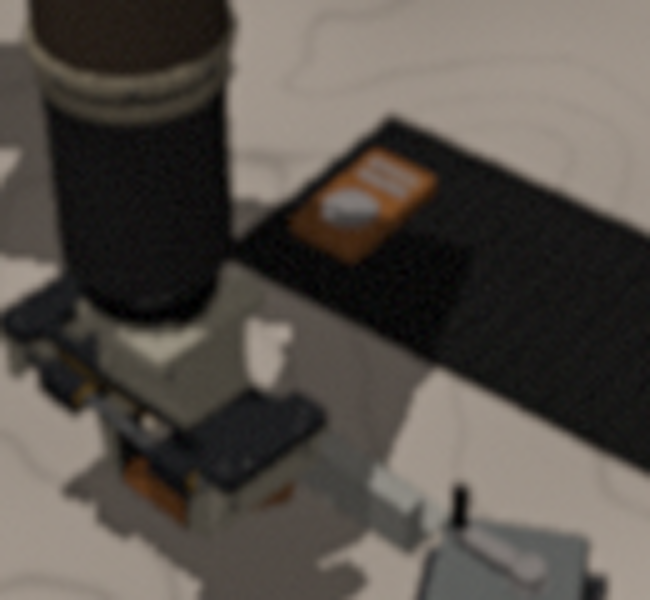

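apply_moves(
  plan=[
    [255, [0.05, 0.1, 0], 0],
    [255, [0, 0.12, -0.15], 0],
    [255, [0, 0.12, -0.19], 0],
    [255, [0, 0.14, -0.14], 0],
    [255, [0, 0.14, -0.14], 0],
    [255, [0, 0.18, -0.09], 0],
    [255, [0, 0.18, -0.09], 0],
    [255, [0, 0.18, -0.03], 0],
    [255, [0, 0.18, -0.03], 0],
    [255, [0, 0.18, -0.02], 0],
    [255, [0, 0.18, 0], 0],
    [255, [0, 0, 0], 0],
  ],
)

```text
time_s: 23.8
tcp_pos: [0.4758, 0.0168, 0.0867]
eef_rot: [180.0, -0.0, 168.9]
contact_force: [0.4, -0.4, -0.3]
gripper_width: 0.0538
```

```bash
python3 - <<'E'
from h import *
wr=pose(); c=snap("wrist","w13",scale=1.5)
p=wr[0]*1000;print(p,112.5-(.189*p[0]+.982*p[1]))
E
```

```text
[475.8441315   16.81094869  86.65307428] 6.057107536972467
```

View pics/w13.png

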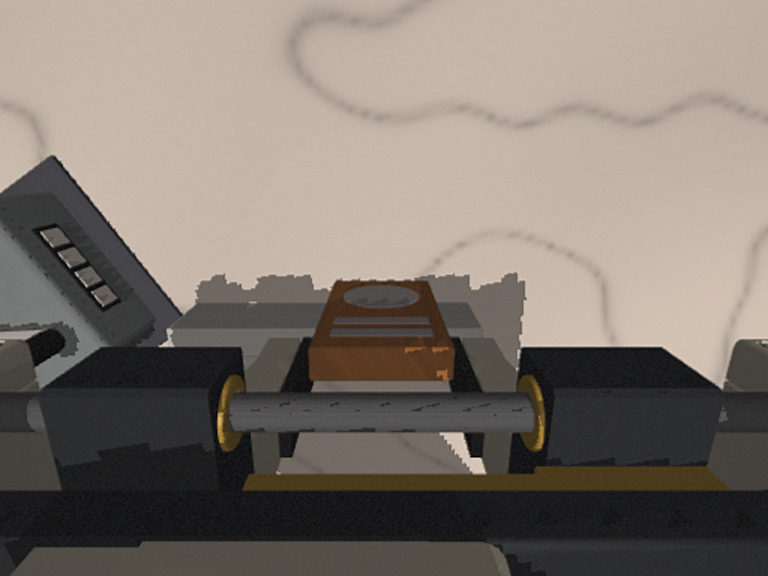

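apply_moves(
  plan=[
    [255, [0, 0.02, 0], 0],
    [255, [0, -0.04, 0], 0],
    [255, [0, 0, -0.25], 0],
    [255, [0, 0, -0.5], 0],
    [255, [0, 0, -0.5], 0],
    [255, [0, 0, -0.25], 0],
    [255, [0, 0, 0], 0],
  ],
  squeeze=20,
)

```text
time_s: 24.72
tcp_pos: [0.4759, 0.0154, 0.1627]
eef_rot: [179.9, 0.1, 168.9]
contact_force: [-1.0, -0.6, -1.5]
gripper_width: 0.0541
```

```bash
python3 - <<'E'
from h import *
t=mc-20*mu-55*mv; print(t)
steps(*t,160,175.5,6)
E
```

```text
[493.715 199.745]
from [475.9  15.4 162.7] 168.9 d [ 17.8 184.4  -2.7] 6.6
[np.float64(0.06), np.float64(0.61), np.float64(0.01), np.float64(-0.18)]
[np.float64(0.05), np.float64(0.62), np.float64(0.01), np.float64(-0.18)]
[np.float64(0.04), np.float64(0.62), np.float64(0.01), np.float64(-0.18)]
[np.float64(0.02), np.float64(0.62), np.float64(0.01), np.float64(-0.18)]
[np.float64(0.01), np.float64(0.62), np.float64(0.01), np.float64(-0.18)]
[np.float64(0.0), np.float64(0.62), np.float64(0.01), np.float64(-0.18)]
```

apply_moves(
  plan=[
    [255, [0.06, 0.61, 0], -0.18],
    [255, [0.05, 0.62, 0], -0.18],
    [255, [0.04, 0.62, 0], -0.18],
    [255, [0.02, 0.62, 0], -0.18],
    [255, [0, 0.62, 0], -0.18],
    [255, [0, 0.62, 0.2], -0.18],
    [255, [0, 0, 0.4], 0],
    [255, [0, 0, 0.4], 0],
    [255, [0, 0, 0.25], 0],
    [255, [0, 0, 0.15], 0],
    [255, [0, 0, 0], 0],
  ],
)

```text
time_s: 26.1
tcp_pos: [0.4942, 0.1998, 0.0913]
eef_rot: [-180.0, -0.0, 175.3]
contact_force: [0.2, -0.3, -0.4]
gripper_width: 0.0538
```

```bash
python3 - <<'E'
from h import *
wr=pose(); c=snap("wrist","w14",scale=1.5)
steps(493.7,199.7,87,175.5,1)
E
```

```text
from [494.4 200.   91.9] 175.3 d [-0.7 -0.3 -4.9] 0.2
n 1 each [np.float64(0.01), np.float64(-0.01), np.float64(0.1), np.float64(-0.03)] (turn total -0.03 )
```

View pics/w14.png

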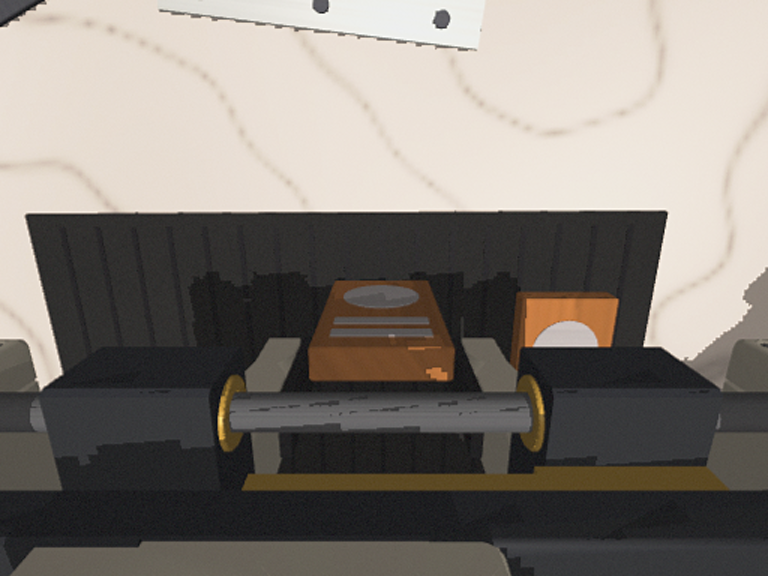

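apply_moves(
  plan=[
    [255, [0, 0, 0.06], 0],
    [255, [0, 0, 0], 0],
  ],
)

```text
time_s: 26.4
tcp_pos: [0.4944, 0.2001, 0.089]
eef_rot: [180.0, 0.0, 175.3]
contact_force: [0.4, 0.2, 0.2]
gripper_width: 0.0539
```

apply_moves(
  plan=[
    [255, [0, 0, 0.02], 0],
    [255, [0, 0, 0], 0],
    [255, [0, 0.22, 0], 0],
    [255, [0, 0.22, 0.02], 0],
    [255, [0, 0.22, 0.06], 0],
    [255, [0, 0.21, 0.08], 0],
    [255, [0, 0.2, 0.11], 0],
    [255, [0, 0.18, 0.13], 0],
    [255, [0, 0, 0], 0],
  ],
  squeeze=3,
)

```text
time_s: 27.52
tcp_pos: [0.4991, 0.2628, 0.0668]
eef_rot: [-179.9, -0.0, 175.4]
contact_force: [-0.9, -1.1, -0.6]
gripper_width: 0.0545
```

```bash
python3 - <<'E'
from h import *
wr=pose(); c=snap("wrist","w15",scale=1.5)
E
```

```text
(no output)
```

View pics/w15.png

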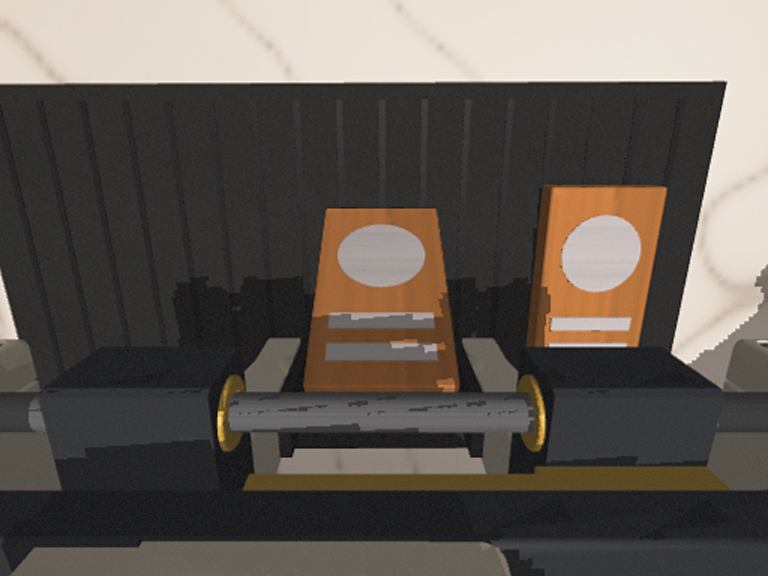

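apply_moves(
  plan=[
    [255, [0, 0.14, 0.17], 0],
    [255, [0, 0.12, 0.19], 0],
    [255, [0, 0.1, 0.2], 0],
    [255, [0, 0.08, 0.21], 0],
    [255, [0, 0.05, 0.2], 0],
    [255, [0, 0.02, 0.15], 0],
    [255, [0, 0, 0.05], 0],
    [255, [0, 0, 0], 0],
    [50, [0, 0, 0], 0],
    [50, [0, 0, 0], 0],
    [50, [0, 0, -0.4], 0],
    [50, [0, 0, -0.6], 0],
  ],
)

```text
time_s: 29.08
tcp_pos: [0.5009, 0.2873, 0.0592]
eef_rot: [-179.9, -0.1, 175.3]
contact_force: [0.4, 0.7, 0.2]
gripper_width: 0.0702
```

apply_moves(
  plan=[
    [50, [0, -0.5, -0.9], 0],
    [50, [0, -0.9, -0.9], 0],
    [50, [0, -0.9, -0.5], 0],
    [50, [0, 0, 0], 0],
  ],
)

```text
time_s: 29.58
tcp_pos: [0.4927, 0.1724, 0.1764]
eef_rot: [179.8, 0.2, 175.2]
contact_force: [0.4, 0.1, 0.7]
gripper_width: 0.0703
```

```bash
python3 - <<'E'
from h import *
wr=pose()
c=snap("wrist","w16",scale=1.5)
print(wr[0],brown(c,.018,wr)); t=viewer.capture("top"); print(brown(t)); print(brown(viewer.capture("scene"))[:3])
# marker 3 guess
b=(450,-364,95,53,-72); a=np.radians(b[4]); d=np.array([np.cos(a),np.sin(a)]); d*=-np.sign(d[1])
g=np.array(b[:2])-72*d; yaw=np.degrees(np.arctan2(-d[0],d[1])); print(g,yaw)
steps(*g,220,yaw,12)
E
```

```text
[0.49267156 0.17235256 0.17635817] [(497.5, 240.1, 78.9, 54.1, 85.3), (392.6, 238.1, 69.8, 56.9, 85.3)]
[(448.9, -361.0, 91.4, 47.7, -72.0)]
[(451.0, -366.9, 95.0, 53.1, -72.2), (391.2, 256.5, 108.3, 63.4, 85.2), (-408.6, 572.6, 250.6, 123.6, -0.7)]
[ 427.75077641 -295.52393083] -162.0
from [492.1 174.1 173.3] 175.3 d [ -64.4 -469.6   46.7] 22.7
[np.float64(0.04), np.float64(-0.79), np.float64(-0.08), np.float64(-0.31)]
[np.float64(0.07), np.float64(-0.79), np.float64(-0.08), np.float64(-0.31)]
[np.float64(0.09), np.float64(-0.78), np.float64(-0.08), np.float64(-0.31)]
[np.float64(0.12), np.float64(-0.78), np.float64(-0.08), np.float64(-0.31)]
[np.float64(0.15), np.float64(-0.78), np.float64(-0.08), np.float64(-0.31)]
[np.float64(0.17), np.float64(-0.77), np.float64(-0.08), np.float64(-0.31)]
[np.float64(0.2), np.float64(-0.76), np.float64(-0.08), np.float64(-0.31)]
[np.float64(0.22), np.float64(-0.76), np.float64(-0.08), np.float64(-0.31)]
[np.float64(0.25), np.float64(-0.75), np.float64(-0.08), np.float64(-0.31)]
[np.float64(0.27), np.float64(-0.74), np.float64(-0.08), np.float64(-0.31)]
[np.float64(0.3), np.float64(-0.73), np.float64(-0.08), np.float64(-0.31)]
[np.float64(0.32), np.float64(-0.72), np.float64(-0.08), np.float64(-0.31)]
```

View pics/w16.png

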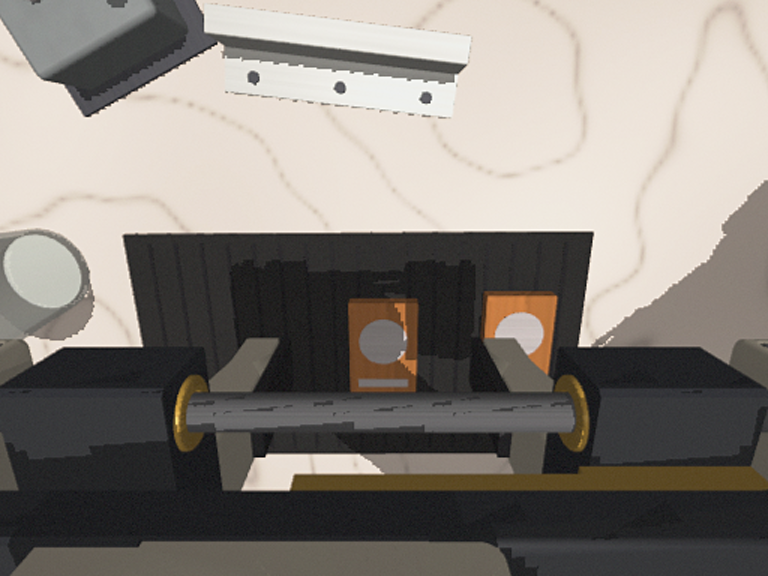

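apply_moves(
  plan=[
    [50, [0.04, -0.79, -0.08], -0.31],
    [50, [0.07, -0.79, -0.08], -0.31],
    [50, [0.09, -0.78, -0.08], -0.31],
    [50, [0.12, -0.78, -0.08], -0.31],
    [50, [0.15, -0.78, -0.08], -0.31],
    [50, [0.17, -0.77, -0.08], -0.31],
    [50, [0.2, -0.76, -0.08], -0.31],
    [50, [0.22, -0.76, -0.08], -0.31],
    [50, [0.25, -0.75, -0.08], -0.31],
    [50, [0.27, -0.74, -0.08], -0.31],
    [50, [0.3, -0.73, -0.08], -0.31],
    [50, [0.32, -0.72, -0.08], -0.31],
  ],
)

```text
time_s: 31.22
tcp_pos: [0.4269, -0.2958, 0.2204]
eef_rot: [179.9, -0.1, -162.2]
contact_force: [1.4, 0.5, 0.9]
gripper_width: 0.0703
```

apply_moves(
  plan=[
    [50, [0, 0, 0], 0],
    [50, [0, 0, 0], 0],
  ],
)

```text
time_s: 31.48
tcp_pos: [0.4268, -0.2946, 0.2203]
eef_rot: [179.9, -0.1, -162.4]
contact_force: [-0.2, 0.0, 0.5]
gripper_width: 0.0705
```

```bash
python3 - <<'E'
from h import *
wr=pose()
c=snap("wrist","w17",scale=1.5)
B=brown(c,.014,wr); print(wr[0],B)
b=min(B,key=lambda b:abs(b[1]+364)); a=np.radians(b[4]); d=np.array([np.cos(a),np.sin(a)]); d*=-np.sign(d[1])
g=np.array(b[:2])+38*d; yaw=np.degrees(np.arctan2(-d[0],d[1])); print(g,yaw)
steps(*g,60,yaw,5)
E
```

```text
[ 0.4267935  -0.29458948  0.22034281] [(448.4, -366.2, 94.2, 53.1, -71.9)]
[ 460.20570433 -402.3195978 ] -161.9
from [ 426.8 -294.3  220.6] -162.3 d [  33.4 -108.  -160.6] 0.4
n 5 each [np.float64(0.0), np.float64(-0.45), np.float64(0.64), np.float64(-0.01)] (turn total -0.07 )
```

View pics/w17.png

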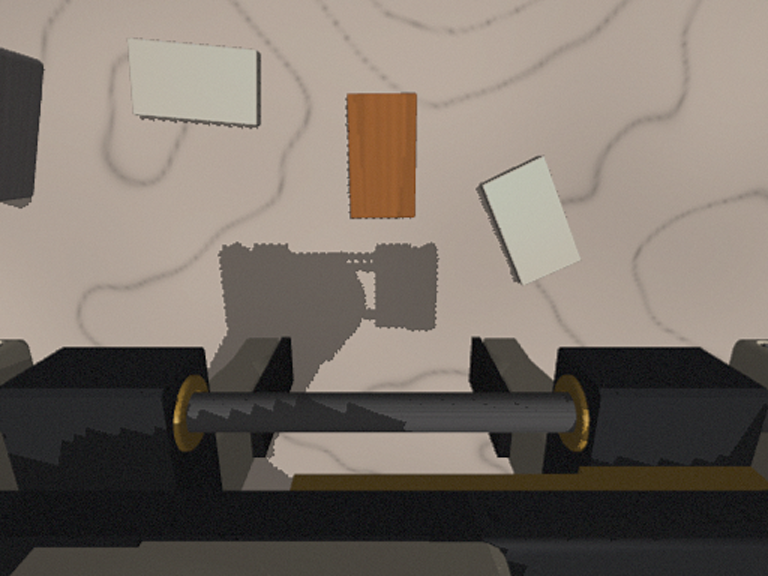

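apply_moves(
  plan=[
    [50, [0, -0.45, 0.64], -0.05],
    [50, [0, -0.45, 0.64], 0],
    [50, [0, -0.45, 0.64], 0],
    [50, [0, -0.45, 0.64], 0],
    [50, [0, -0.45, 0.64], 0],
    [50, [0, 0, 0.5], 0],
    [50, [0, 0, 0.4], 0],
    [50, [0, 0, 0.22], 0],
    [50, [0, 0, 0], 0],
    [50, [0, 0, 0], 0],
  ],
)

```text
time_s: 32.78
tcp_pos: [0.462, -0.4022, 0.0063]
eef_rot: [-179.9, 0.1, -162.0]
contact_force: [-0.1, 0.7, 0.5]
gripper_width: 0.0706
```

```bash
python3 - <<'E'
from h import *
wr=pose(); c=snap("wrist","w18",scale=1.5)
steps(460.2,-402.3,3,-161.9,1)
E
```

```text
from [ 462.  -402.3    6.5] -162.0 d [-1.8 -0.  -3.5] 0.1
n 1 each [np.float64(0.03), np.float64(0.01), np.float64(0.07), np.float64(-0.02)] (turn total -0.02 )
```

View pics/w18.png

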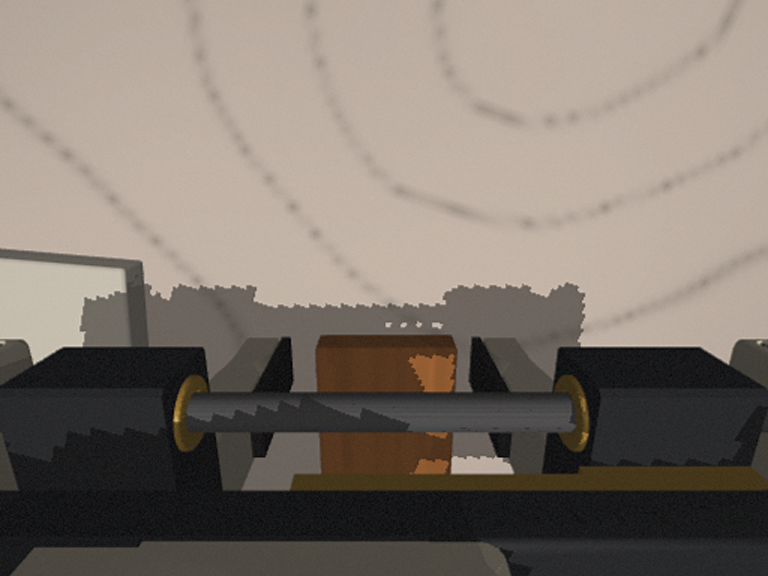

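apply_moves(
  plan=[
    [50, [0.03, 0, 0.07], 0],
    [255, [0, 0, 0], 0],
    [255, [0, 0, 0], 0],
    [255, [0, 0, 0], 0],
    [255, [0, 0, 0], 0],
    [255, [0, 0, -0.12], 0],
    [255, [0, 0, -0.15], 0],
    [255, [0, 0, -0.15], 0],
    [255, [0, 0, -0.2], 0],
    [255, [0, 0, -0.2], 0],
    [255, [0, 0, -0.2], 0],
    [255, [0, 0, -0.2], 0],
  ],
)

```text
time_s: 34.33
tcp_pos: [0.4599, -0.4027, 0.0638]
eef_rot: [-180.0, 0.0, -162.0]
contact_force: [0.1, -0.3, 0.9]
gripper_width: 0.054
```

apply_moves(
  plan=[
    [255, [0, 0, -0.2], 0],
    [255, [0, 0, -0.2], 0],
    [255, [0, 0, -0.2], 0],
    [255, [0, 0, -0.1], 0],
    [255, [0, 0, 0], 0],
  ],
)

```text
time_s: 34.95
tcp_pos: [0.46, -0.4027, 0.0983]
eef_rot: [-180.0, 0.0, -162.0]
contact_force: [-0.6, 0.7, -0.7]
gripper_width: 0.0544
```

```bash
python3 - <<'E'
from h import *
wr=pose(); c=snap("wrist","w19",scale=1.5)
steps(460,-68,98,169.1,11)
E
```

```text
from [ 459.8 -402.6   97.9] -162.0 d [2.000e-01 3.346e+02 1.000e-01] -28.9
[np.float64(-0.19), np.float64(0.58), np.float64(-0.0), np.float64(0.44)]
[np.float64(-0.16), np.float64(0.59), np.float64(-0.0), np.float64(0.44)]
[np.float64(-0.13), np.float64(0.59), np.float64(-0.0), np.float64(0.44)]
[np.float64(-0.11), np.float64(0.6), np.float64(-0.0), np.float64(0.44)]
[np.float64(-0.08), np.float64(0.6), np.float64(-0.0), np.float64(0.44)]
[np.float64(-0.05), np.float64(0.61), np.float64(-0.0), np.float64(0.44)]
[np.float64(-0.02), np.float64(0.61), np.float64(-0.0), np.float64(0.44)]
[np.float64(0.0), np.float64(0.61), np.float64(-0.0), np.float64(0.44)]
[np.float64(0.03), np.float64(0.61), np.float64(-0.0), np.float64(0.44)]
[np.float64(0.06), np.float64(0.61), np.float64(-0.0), np.float64(0.44)]
[np.float64(0.09), np.float64(0.6), np.float64(-0.0), np.float64(0.44)]
```

View pics/w19.png

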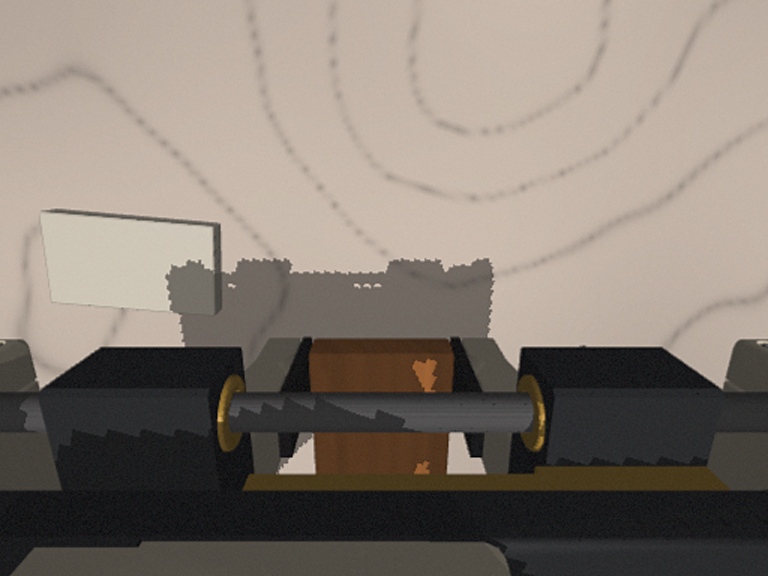

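apply_moves(
  plan=[
    [255, [-0.19, 0.58, 0], 0.44],
    [255, [-0.16, 0.59, 0], 0.44],
    [255, [-0.13, 0.59, 0], 0.44],
    [255, [-0.11, 0.6, 0], 0.44],
    [255, [-0.08, 0.6, 0], 0.44],
    [255, [-0.05, 0.6, 0.1], 0.44],
    [255, [-0.02, 0.6, 0.1], 0.44],
    [255, [0, 0.6, 0.1], 0.44],
    [255, [0.03, 0.6, 0.1], 0.44],
    [255, [0.06, 0.5, 0.2], 0.44],
    [255, [0.09, 0.4, 0.2], 0.4],
    [255, [0, 0, 0], 0],
  ],
)

```text
time_s: 36.5
tcp_pos: [0.4575, -0.0841, 0.0572]
eef_rot: [-180.0, -0.1, 169.3]
contact_force: [-0.0, -0.3, 0.1]
gripper_width: 0.0538
```

apply_moves(
  plan=[
    [255, [0, 0, 0.3], 0],
    [255, [0, 0, -0.4], 0],
    [255, [0, 0, 0.4], 0],
    [255, [0, 0, -0.5], 0],
    [255, [0, 0, 0.4], 0],
    [255, [0, 0, -0.5], 0],
    [255, [0, 0, 0], 0],
  ],
)

```text
time_s: 37.38
tcp_pos: [0.4595, -0.0853, 0.0743]
eef_rot: [180.0, 0.2, 169.2]
contact_force: [0.0, -0.5, -1.3]
gripper_width: 0.0542
```

```bash
python3 - <<'E'
from h import *
wr=pose(); c=snap("wrist","w20",scale=1.5)
steps(460,-68,98,169.1,1)
E
```

```text
from [458.9 -85.2  73.6] 169.2 d [ 1.1 17.2 24.4] -0.1
n 1 each [np.float64(0.04), np.float64(0.34), np.float64(-0.49), np.float64(0.01)] (turn total 0.01 )
```

View pics/w20.png

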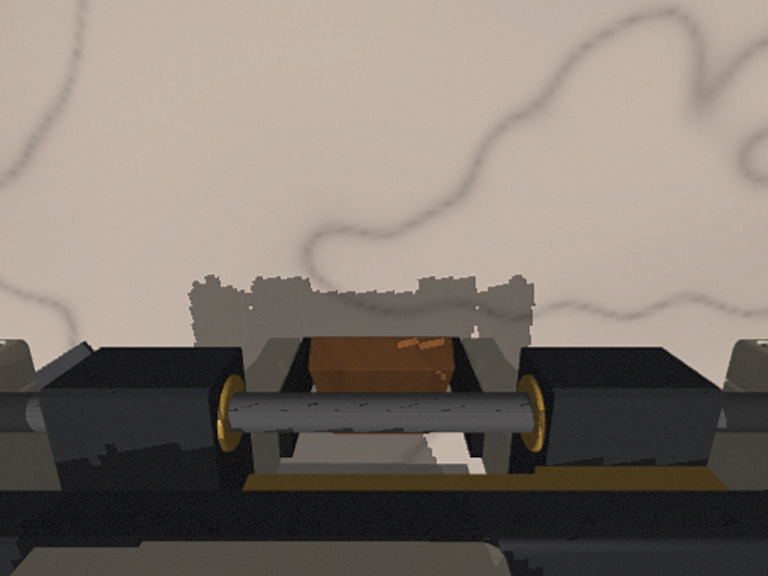

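apply_moves(
  plan=[
    [255, [0, 0.15, -0.1], 0],
    [255, [0, 0.25, -0.08], 0],
    [255, [0, 0.25, -0.04], 0],
    [255, [0, 0.2, -0.02], 0],
    [255, [0, 0.2, -0.02], 0],
    [255, [0, 0.2, 0], 0],
    [255, [0, 0.18, 0], 0],
    [255, [0, 0.18, 0], 0],
    [255, [0, 0.18, 0], 0],
    [255, [0, 0.18, 0], 0],
    [255, [0, 0.08, 0], 0],
    [255, [0, 0, 0], 0],
  ],
)

```text
time_s: 38.92
tcp_pos: [0.4776, 0.0161, 0.0859]
eef_rot: [180.0, -0.0, 169.2]
contact_force: [0.3, 0.0, -1.0]
gripper_width: 0.054
```

```bash
python3 - <<'E'
from h import *
wr=pose(); c=snap("wrist","w21",scale=1.5)
p=wr[0]*1000;print(p,112.5-(.189*p[0]+.982*p[1]))
E
```

```text
[477.6038772   16.106641    85.92456698] 6.416145747611921
```

View pics/w21.png

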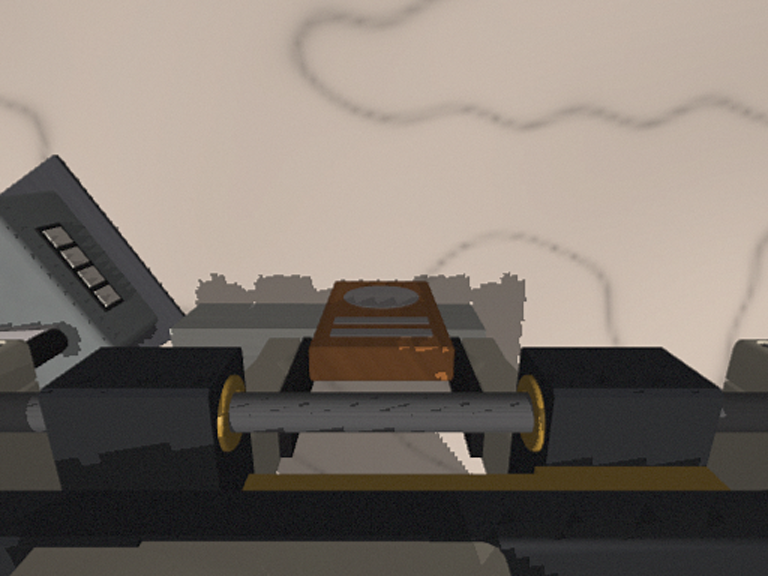

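apply_moves(
  plan=[
    [255, [0, 0.02, 0], 0],
    [255, [0, -0.04, 0], 0],
    [255, [0, 0, -0.25], 0],
    [255, [0, 0, -0.5], 0],
    [255, [0, 0, -0.5], 0],
    [255, [0, 0, -0.25], 0],
    [255, [0, 0, 0], 0],
  ],
  squeeze=20,
)

```text
time_s: 39.85
tcp_pos: [0.4778, 0.015, 0.1619]
eef_rot: [179.9, 0.1, 169.2]
contact_force: [-0.6, 0.3, -1.7]
gripper_width: 0.0539
```

```bash
python3 - <<'E'
from h import *
t=mc+82*mu-55*mv; print(t)
steps(*t,160,175.5,6)
E
```

```text
[595.409 191.687]
from [477.8  15.  161.9] 169.2 d [117.6 176.7  -1.9] 6.3
[np.float64(-0.27), np.float64(0.65), np.float64(0.01), np.float64(-0.18)]
[np.float64(-0.29), np.float64(0.65), np.float64(0.01), np.float64(-0.18)]
[np.float64(-0.3), np.float64(0.64), np.float64(0.01), np.float64(-0.18)]
[np.float64(-0.31), np.float64(0.64), np.float64(0.01), np.float64(-0.18)]
[np.float64(-0.32), np.float64(0.63), np.float64(0.01), np.float64(-0.18)]
[np.float64(-0.33), np.float64(0.62), np.float64(0.01), np.float64(-0.18)]
```

apply_moves(
  plan=[
    [255, [-0.27, 0.65, 0], -0.18],
    [255, [-0.29, 0.65, 0], -0.18],
    [255, [-0.3, 0.64, 0], -0.18],
    [255, [-0.31, 0.64, 0], -0.18],
    [255, [-0.32, 0.63, 0], -0.18],
    [255, [-0.33, 0.62, 0.2], -0.18],
    [255, [0, 0, 0.4], 0],
    [255, [0, 0, 0.4], 0],
    [255, [0, 0, 0.25], 0],
    [255, [0, 0, 0.15], 0],
    [255, [0, 0, 0], 0],
  ],
)

```text
time_s: 41.22
tcp_pos: [0.5944, 0.1914, 0.0905]
eef_rot: [-180.0, -0.0, 175.6]
contact_force: [0.0, 0.3, -0.6]
gripper_width: 0.0536
```

```bash
python3 - <<'E'
from h import *
wr=pose(); c=snap("wrist","w22",scale=1.5)
steps(595.4,191.7,89,175.5,1)
E
```

```text
from [594.8 191.6  91.2] 175.6 d [ 0.6  0.1 -2.2] -0.1
n 1 each [np.float64(-0.01), np.float64(0.0), np.float64(0.04), np.float64(0.02)] (turn total 0.02 )
```

View pics/w22.png

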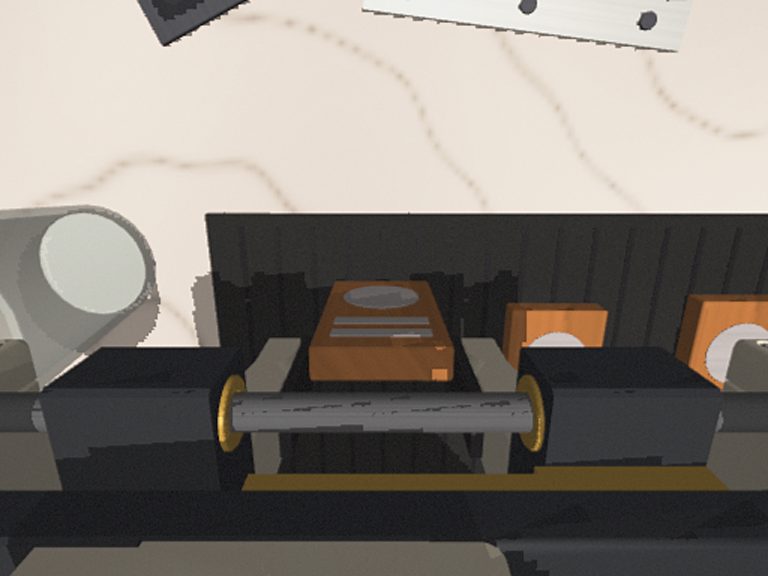

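apply_moves(
  plan=[
    [255, [0, 0, 0.05], 0],
    [255, [0, 0, 0], 0],
  ],
)

```text
time_s: 41.52
tcp_pos: [0.5947, 0.1917, 0.0888]
eef_rot: [180.0, 0.0, 175.6]
contact_force: [0.4, 0.4, 0.1]
gripper_width: 0.0532
```

apply_moves(
  plan=[
    [255, [0, 0, 0.03], 0],
    [255, [0, 0, 0], 0],
    [255, [0, 0.22, 0], 0],
    [255, [0, 0.22, 0.02], 0],
    [255, [0, 0.22, 0.06], 0],
    [255, [0, 0.21, 0.08], 0],
    [255, [0, 0.2, 0.11], 0],
    [255, [0, 0.18, 0.13], 0],
    [255, [0, 0, 0], 0],
  ],
  squeeze=3,
)

```text
time_s: 42.65
tcp_pos: [0.5988, 0.2543, 0.0658]
eef_rot: [-179.9, -0.1, 175.7]
contact_force: [-0.4, 0.8, -0.5]
gripper_width: 0.0541
```

```bash
python3 - <<'E'
from h import *
wr=pose(); c=snap("wrist","w23",scale=1.5)
E
```

```text
(no output)
```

View pics/w23.png

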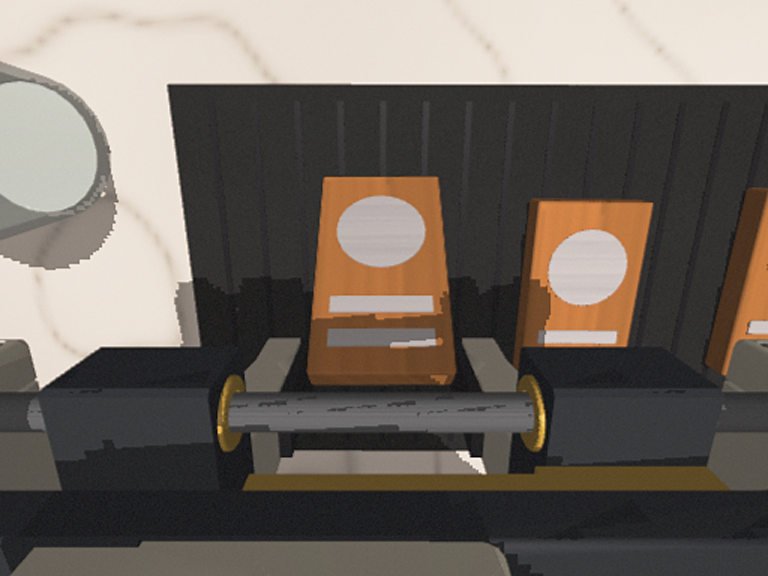

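apply_moves(
  plan=[
    [255, [0, 0.16, 0.15], 0],
    [255, [0, 0.14, 0.18], 0],
    [255, [0, 0.11, 0.2], 0],
    [255, [0, 0.09, 0.2], 0],
    [255, [0, 0.06, 0.2], 0],
    [255, [0, 0.02, 0.15], 0],
    [255, [0, 0, 0.05], 0],
    [255, [0, 0, 0], 0],
    [50, [0, 0, 0], 0],
    [50, [0, 0, 0], 0],
    [50, [0, 0, -0.4], 0],
    [50, [0, 0, -0.6], 0],
  ],
)

```text
time_s: 44.2
tcp_pos: [0.601, 0.2823, 0.0602]
eef_rot: [-179.9, -0.1, 175.6]
contact_force: [1.2, 0.4, -1.3]
gripper_width: 0.0699
```

apply_moves(
  plan=[
    [50, [0, 0, -0.9], 0],
    [255, [0, -0.9, -0.9], 0],
    [255, [0, -0.9, -0.6], 0],
    [255, [0, -0.9, 0], 0],
    [255, [0, -0.9, 0], 0],
    [255, [0, 0, 0], 0],
  ],
)

```text
time_s: 44.95
tcp_pos: [0.5875, 0.1016, 0.1804]
eef_rot: [180.0, 0.0, 175.5]
contact_force: [0.9, 0.3, 0.2]
gripper_width: 0.026
```

```bash
python3 - <<'E'
from h import *
wr=pose()
c=snap("wrist","w24",scale=1.5); snap("scene","s24",(180,80,360,260),4)
print(wr[0],get_state()["eef_rot"])
t=snap("top","t24",(90,130,280,300),4)
E
```

```text
[0.5874854  0.1015609  0.18042594] [1.79968808e+02 4.67998671e-02 1.75581539e+02]
```

View pics/w24.png

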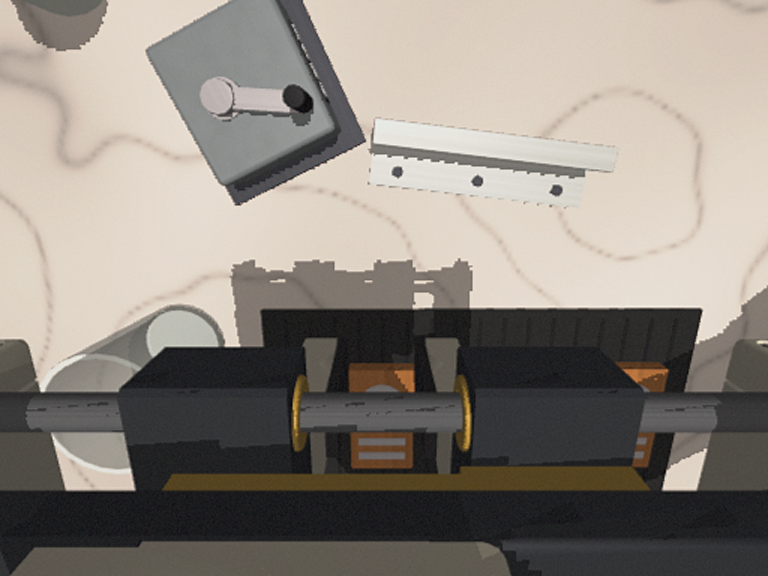

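View pics/s24.png

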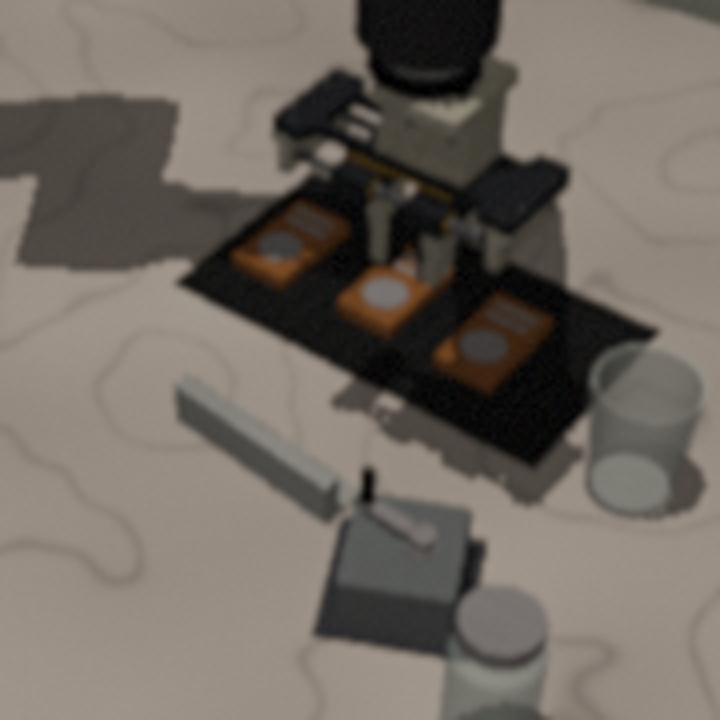

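```bash
python3 - <<'E'
from h import *
snap("wrist","w24c",(90,0,260,140),4)
E
```

```text
(no output)
```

View pics/w24c.png

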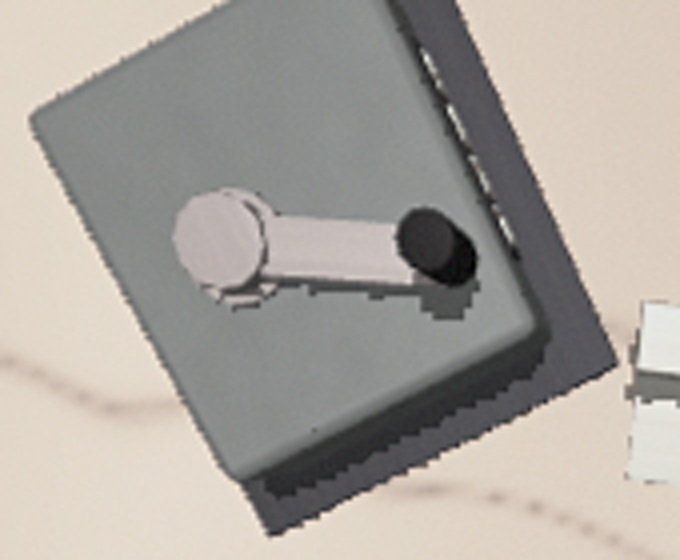

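View pics/t24.png

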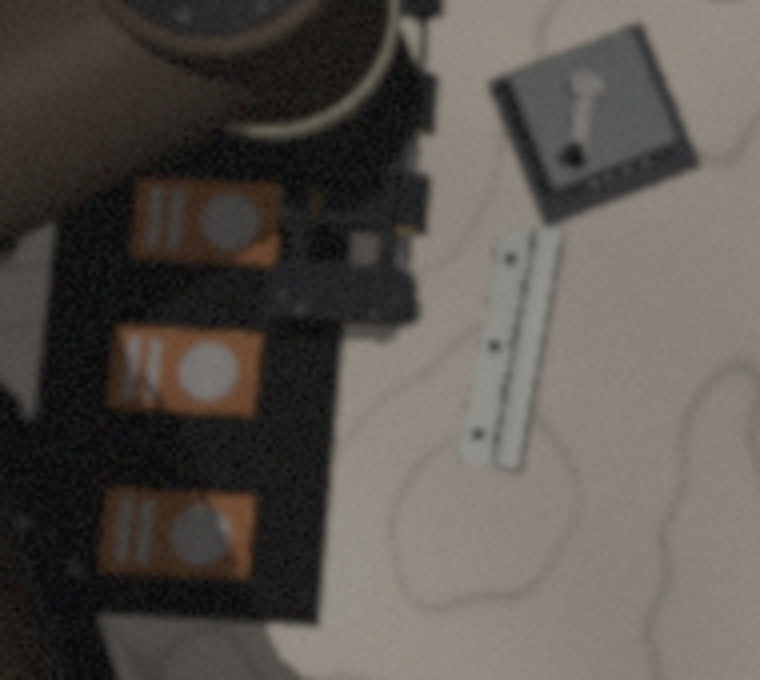

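```bash
python3 - <<'E'
from h import *
wr=pose(); c=viewer.capture("wrist")
f=lambda x,y,z: ray(c,((x+.5)/4-.5+90,(y+.5)/4-.5+0),z,wr)*1000
P=f(427,237,.091); print(P)
for z in (.061,.065,.07,.075): 
    V=f(218,243,z); d=P-V; print(z,V,np.hypot(*d[:2]),np.degrees(np.arctan2(d[1],d[0])))
print("base",f(270,535,.0),f(617,367,.0), "top", f(240,480,.05),f(548,325,.05),f(32,118,.05))
E
```

```text
[624.62653613  -8.94187916  91.        ]
0.061 [675.39014375 -15.34163676  61.        ] 51.165425398883166 172.81463987656866
0.065 [674.0481286  -14.75524622  65.        ] 49.762325502784876 173.29123572308117
0.07 [672.37060967 -14.02225804  70.        ] 48.01361065403962 173.92609338818406
0.075 [670.69309074 -13.28926986  75.        ] 46.27123576819498 174.60885222284338
base [695.2253493   52.76690456   0.        ] [592.57255606  14.92649266   0.        ] top [683.48603686  35.25299768  50.        ] [606.20374932   6.07589057  50.        ] [715.30422455 -45.16323194  50.        ]
```

```bash
python3 - <<'E'
from h import *
steps(626,45,180,175.5,2)
E
```

```text
from [588.1 105.  179.6] 175.7 d [ 37.9 -60.    0.4] -0.2
n 2 each [np.float64(-0.42), np.float64(-0.57), np.float64(-0.0), np.float64(0.02)] (turn total 0.03 )
```

apply_moves(
  plan=[
    [255, [-0.42, -0.57, 0], 0],
    [255, [-0.42, -0.57, 0], 0],
    [255, [0, 0, 0.7], 0],
    [255, [0, 0, 0.7], 0],
    [255, [0, 0, 0.5], 0],
    [255, [0, 0, 0.17], 0],
    [255, [0, 0, 0], 0],
    [255, [0, 0, 0], 0],
  ],
)

```text
time_s: 46.2
tcp_pos: [0.6264, 0.0447, 0.0773]
eef_rot: [180.0, 0.1, 175.7]
contact_force: [-0.2, -0.2, -0.1]
gripper_width: 0.0007
```

```bash
python3 - <<'E'
from h import *
snap("wrist","w25",scale=1.5); snap("scene","s25",(220,120,360,260),4)
print(get_state()["tcp_pos"],get_state()["gripper_width"])
E
```

```text
[0.62621354 0.04451045 0.07736555] 0.0007671152242648534
```

View pics/w25.png

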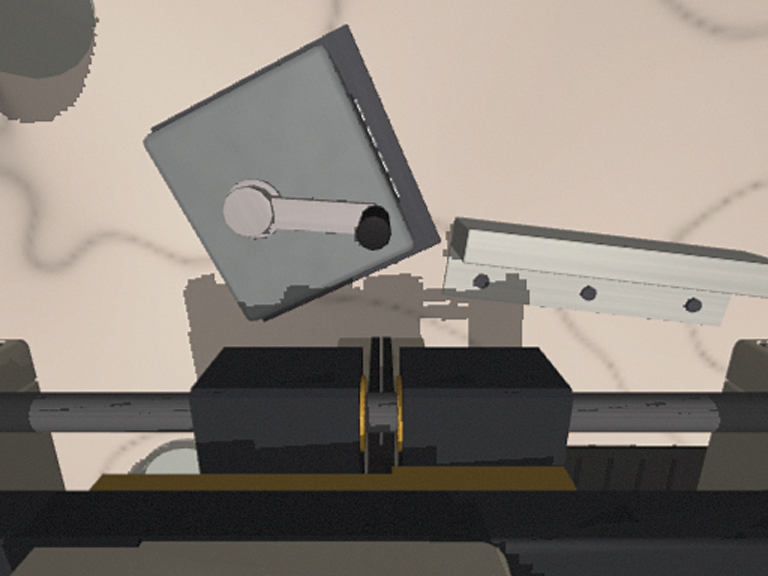

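View pics/s25.png

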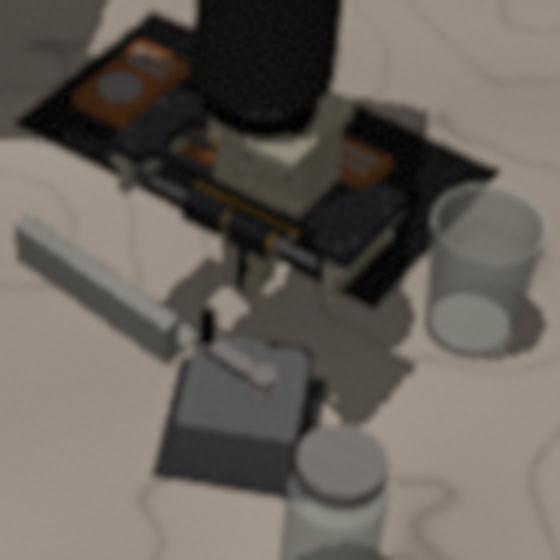

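apply_moves(
  plan=[
    [255, [-0.03, -0.25, 0], 0],
    [255, [-0.03, -0.25, 0], 0],
    [255, [-0.02, -0.2, 0], 0],
    [255, [0, -0.1, 0], 0],
    [255, [0, -0.1, 0], 0],
    [255, [-0.02, -0.1, 0], 0],
    [255, [-0.02, -0.1, 0], 0],
    [255, [-0.03, -0.1, 0], 0],
    [255, [-0.04, -0.1, 0], 0],
    [255, [-0.05, -0.1, 0], 0],
    [255, [0, 0, 0], 0],
  ],
)

```text
time_s: 47.68
tcp_pos: [0.6327, -0.0268, 0.0762]
eef_rot: [180.0, 0.0, 175.6]
contact_force: [-0.2, 3.4, -0.9]
gripper_width: 0.0003
```

```bash
python3 - <<'E'
from h import *
snap("wrist","w26",scale=1.5); snap("top","t26",(190,110,300,210),6)
print(get_state()["tcp_pos"],get_state()["contact_force"])
E
```

```text
[ 0.63251296 -0.02643638  0.07620379] [ 0.07434712  3.17408515 -0.7276156 ]
```

View pics/w26.png

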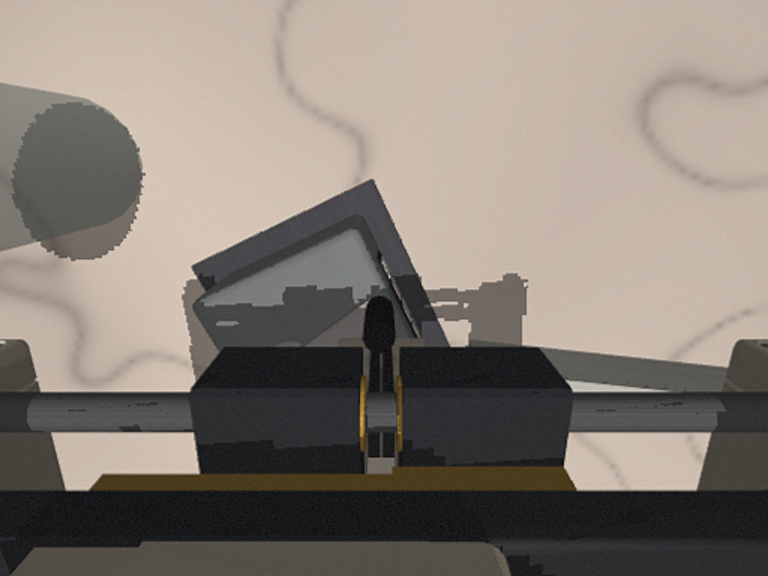

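apply_moves(
  plan=[
    [255, [-0.06, -0.08, 0], 0],
    [255, [-0.06, -0.08, 0], 0],
    [255, [0, 0, 0], 0],
  ],
)

```text
time_s: 48.15
tcp_pos: [0.6384, -0.0348, 0.0762]
eef_rot: [180.0, 0.1, 175.6]
contact_force: [2.1, 6.1, -1.6]
gripper_width: 0.0002
```

apply_moves(
  plan=[
    [255, [-0.02, -0.04, 0], 0],
    [255, [0, -0.03, 0], 0],
    [255, [0, 0, 0], 0],
  ],
)

```text
time_s: 48.52
tcp_pos: [0.6403, -0.0371, 0.0764]
eef_rot: [179.9, 0.2, 175.7]
contact_force: [3.3, 9.2, -3.9]
gripper_width: 0.0004
```

apply_moves(
  plan=[
    [255, [0, -0.04, 0], 0],
    [255, [0, 0, 0], 0],
  ],
)

```text
time_s: 48.78
tcp_pos: [0.6406, -0.0379, 0.0763]
eef_rot: [179.8, 0.3, 175.7]
contact_force: [5.8, 14.6, -4.8]
gripper_width: 0.0005
```

```bash
python3 - <<'E'
from h import *
snap("wrist","w27",scale=1.5); snap("top","t27",(190,110,300,210),6); snap("scene","s27",(240,160,340,240),6)
print(get_state()["tcp_pos"],get_state()["contact_force"])
E
```

```text
[ 0.64060958 -0.03787935  0.07630529] [ 4.62504847 14.30625615 -4.20076308]
```

View pics/w27.png

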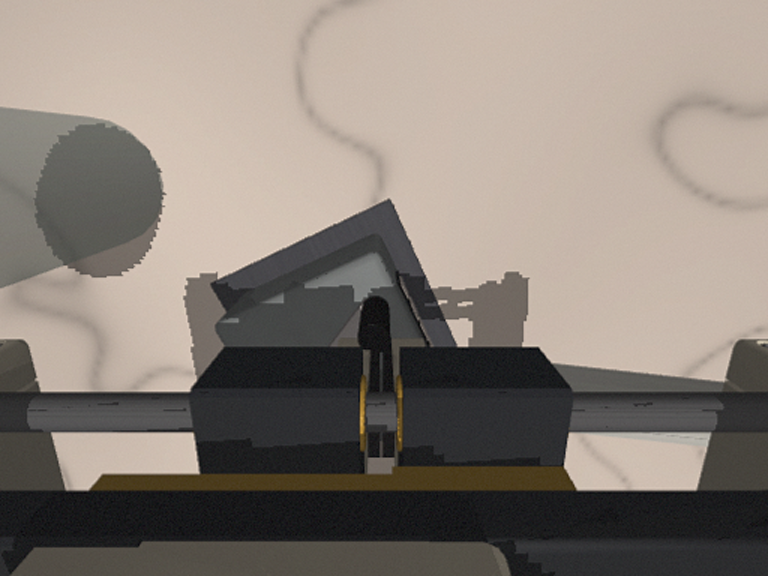

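View pics/s27.png

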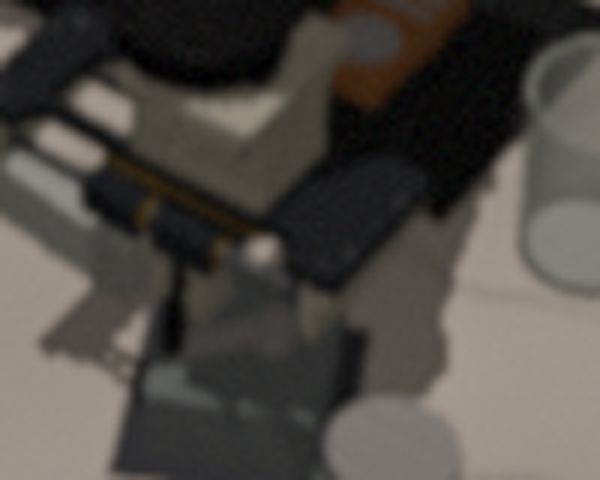

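apply_moves(
  plan=[
    [255, [0.05, 0.1, 0], 0],
    [255, [0.1, 0.2, 0], 0],
    [255, [0.05, 0.3, 0], 0],
    [255, [0.05, 0.4, 0], 0],
    [255, [0, 0.5, 0], 0],
    [255, [0, 0.5, -0.3], 0],
    [255, [0, 0, -0.9], 0],
    [255, [0, 0, -0.9], 0],
    [255, [0, 0, 0], 0],
    [255, [0, 0, 0], 0],
  ],
)

```text
time_s: 50.18
tcp_pos: [0.6331, 0.0608, 0.1818]
eef_rot: [180.0, 0.0, 175.7]
contact_force: [0.3, -0.9, 0.4]
gripper_width: 0.0003
```

```bash
python3 - <<'E'
from h import *
snap("wrist","w28",scale=1.5)
print(get_state()["tcp_pos"],get_state()["contact_force"])
E
```

```text
[0.63272171 0.06054163 0.18088596] [ 0.10343781  0.73144959 -0.20182614]
```

View pics/w28.png

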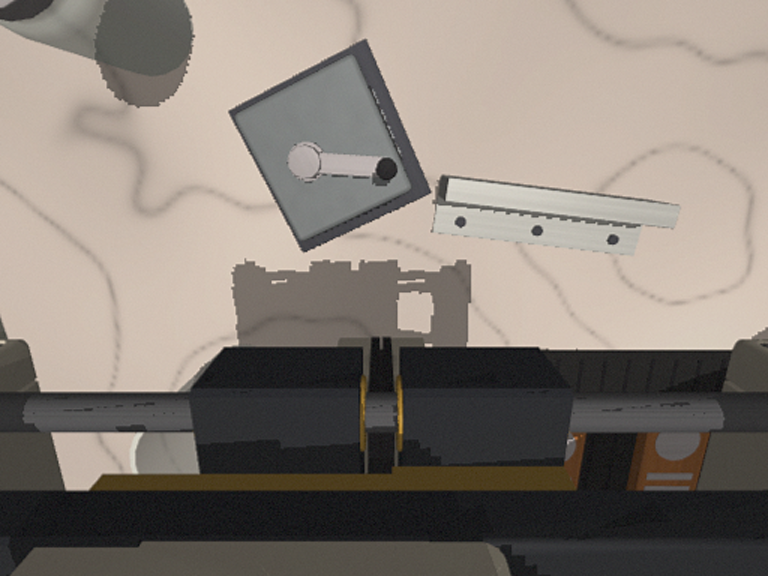

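apply_moves(
  plan=[
    [255, [0.2, 0, -0.6], 0],
    [255, [0.2, -0.7, -0.3], 0],
    [255, [0.2, -0.9, 0], 0],
    [255, [0.2, -0.9, 0], 0],
    [255, [0.2, -0.9, 0], 0],
    [255, [0.2, -0.9, 0], 0],
    [255, [0, 0, 0], 0],
    [255, [0, 0, 0], 0],
  ],
)

```text
time_s: 51.22
tcp_pos: [0.5568, -0.1497, 0.2253]
eef_rot: [-180.0, -0.1, 175.6]
contact_force: [0.2, -0.2, 0.3]
gripper_width: 0.0004
```

```bash
python3 - <<'E'
from h import *
c=snap("top","t29",scale=1.5); s=snap("scene","s29",scale=1.5)
print(get_state()["tcp_pos"],brown(c,.018),brown(s,.018)[:4])
for b in brown(c,.018):
    d=np.array(b[:2])-mc; print(b, "mat u,v",d@mu,d@mv)
E
```

```text
[ 0.55720797 -0.1489671   0.22560548] [] [(600.0, 238.4, 108.6, 59.9, 86.6), (499.5, 248.9, 113.2, 61.9, 85.4), (393.7, 252.3, 111.9, 63.2, 85.8), (-446.7, 819.6, 302.6, 134.0, -47.6)]
```

View pics/t29.png

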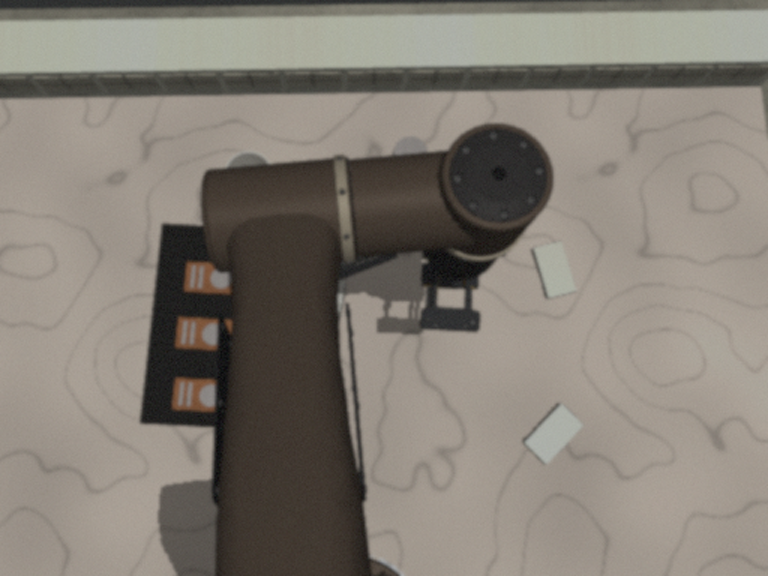

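View pics/s29.png

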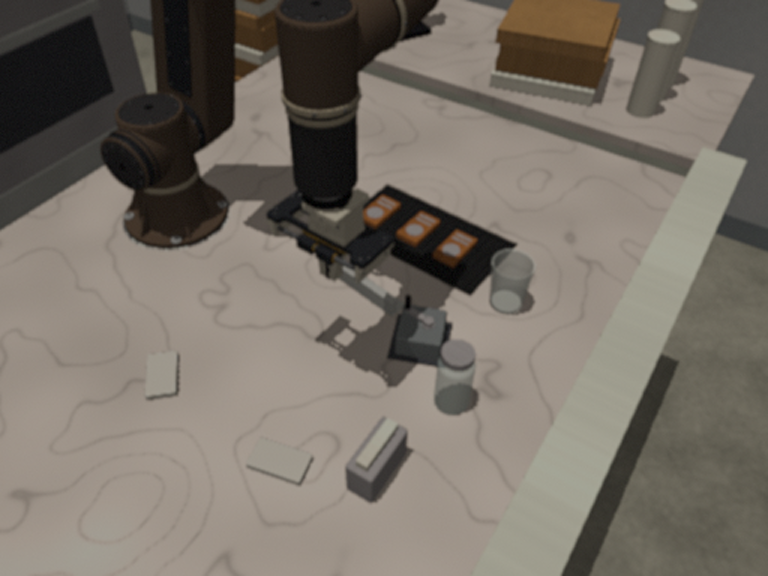

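```bash
python3 -c "
from plant import close_job; print(close_job())"
```

```text
the job is handed in; nothing more can be done
None
```

All three order markers present are face up on the rubber mat, and the batch is logged on the tally counter. I handed the job in after about 51 s of robot time.

- **Markers:** I lifted each by one end, stood it upright against the fence, carried it over and laid it back-down on the mat. The last scene view shows all three with their steel faces up, flat, apart from each other and inside the mat. Their spacing along the mat is about 10 cm. The arm hid part of the mat in the last top view, so that check rests on the scene and wrist pictures.
- **Lever:** I pushed it until it stopped. The last 2 mm commanded moved the tool less than 1 mm, and the force rose from about 10 to 15 N. The post then stood where the stop was computed to be. After I backed off, the wrist view showed the lever back at rest.
- **Left alone:** The shaker, cup, napkin holder and both white look-alikes stand where they were in the last pictures. I judged this by eye and did not re-measure them. The fourth marker was not in the scene.
- **Minor deviations:** The third marker barely tilted under the light grip, so I bobbed the arm up and down near the fence to make it droop. The second marker slid about 1 cm as I laid it down, but it ended flat and well inside the mat.

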